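# Punch the case lids and tray them

## Task

Take the case lids off the rack one after another, working from the robot's left to its right: lift each by its handle up and off its hanger, lay it on the hand punch's bed, slide it in until its marked spot sits right under the punch tip, and push the plunger down onto it. Finish with every punched lid lying flat in the plywood tray, handles up; never push the plunger down except on a mark, and leave the other things on the bench where they are.

Things in the scene. Friction and masses are not known exactly. Their poses are not given: they have to be found in the camera images.
- ram (a joint): the punch's plunger: metres pushed down, 0 up (its rest), 0.022 lowest. A spring returns it: 1.5 N to start, about 3.5 N at 0.016, where the tip meets a lid lying on the bed
- ram_top (a point): middle of the top of the plunger's black mushroom cap (38 mm across, 8 mm thick); 115 mm above the table when up. Push it straight down with closed fingers
- press_tip (a point): the punch's tool tip, pointing straight down on the plunger's lower end. Up, it stands 24 mm above the bed, so 16 mm above a lid lying there; it goes down with the plunger and never moves sideways
- press: grey hand punch fixed to the table. Origin: on the table; x points into the throat, away from the open front; z up. Flat bed 230 x 170 mm, top 30 mm above the table, from x -130 to +100 mm; tip at x +20, y 0. Lids go in from the front, marked end first, handle along x
- press_arm (a point): front end of the punch's arm (at the press's x +8, y 0, 74 mm above the table). The arm, 26 mm wide, 61 to 86 mm above the table, runs back from here to a column 50 mm wide whose front face is at x +60 mm. A lid slides in under the arm; its handle stays in front of it
- rack: grey steel rack fixed to the table: three hangers 170 mm apart along its y (at +170, 0, -170 mm). Origin: on the table under the middle hanger's resting bar; x points back, away from the prongs' open ends. Each hanger is two level 8 mm prongs 44 mm apart pointing to -x, from a cross rail at x +75 to +95 mm (top 183 mm above the table)
- rack_prongs (a point): point midway between the middle hanger's two upturned prong ends (rack x -16 mm), 184 mm above the table. Prong axes are 171 mm high; the tips stand 13 mm above the prongs' tops. A hung lid comes free by raising it about 25 mm (18 to 33, or its panel strikes the prongs), then drawing it 80 mm or more to the rack's -x before raising it further
- tray: loose plywood tray for finished lids, 190 (x) x 320 (y) x 30 mm high, walls and floor 5 mm. Origin: centre of its underside. Its inside takes three lids flat side by side along its y axis (about 100 mm apart), handles along its x axis
- lidA: case lid hung at the start by its handle on the rack's left (its +y end) hanger, or absent: cream leather-covered board 150 (x) x 80 (y) x 8 mm, 0.11 to 0.22 kg. Origin: centre of its underside; z up. A steel stirrup handle stands on its middle: round bar along the lid's x, 10 mm thick, 82 mm long, its axis 58 mm above the underside, on two 8 mm uprights at x +-37 mm
- lidA_bar (a point): middle of the handle bar of lid A (58 mm above its underside): grip here across the bar, between the prongs
- lidA_mark (a point): the marked spot of lid A: a 14 mm black ring with a dot on the lid's top face, on its centre line at x +64 mm (11 mm from the end)
- lidB: case lid hung at the start by its handle on the rack's middle hanger, or absent: cream leather-covered board 150 (x) x 80 (y) x 8 mm, 0.11 to 0.22 kg. Origin: centre of its underside; z up. A steel stirrup handle stands on its middle: round bar along the lid's x, 10 mm thick, 82 mm long, its axis 58 mm above the underside, on two 8 mm uprights at x +-37 mm
- lidB_bar (a point): middle of the handle bar of lid B (58 mm above its underside): grip here across the bar, between the prongs
- lidB_mark (a point): the marked spot of lid B: a 14 mm black ring with a dot on the lid's top face, on its centre line at x +64 mm (11 mm from the end)
- lidC: case lid hung at the start by its handle on the rack's right (its -y end) hanger, or absent: cream leather-covered board 150 (x) x 80 (y) x 8 mm, 0.11 to 0.22 kg. Origin: centre of its underside; z up. A steel stirrup handle stands on its middle: round bar along the lid's x, 10 mm thick, 82 mm long, its axis 58 mm above the underside, on two 8 mm uprights at x +-37 mm
- lidC_bar (a point): middle of the handle bar of lid C (58 mm above its underside): grip here across the bar, between the prongs
- lidC_mark (a point): the marked spot of lid C: a 14 mm black ring with a dot on the lid's top face, on its centre line at x +64 mm (11 mm from the end)
- hammer: bystander, leave in place: hammer, 170 mm, lying between punch and tray
- studbox: bystander, leave in place: grey open box, 90 x 70 x 30 mm, in front of the rack
- glue: bystander, leave in place: amber glue bottle with red cap, 60 mm across, 140 mm tall
- brush: bystander, leave in place: brush, 180 mm, lying
- spool: bystander, leave in place: wooden spool, 50 mm across, 60 mm tall
- block: bystander, leave in place: steel block, 100 x 70 x 35 mm
There are look-alikes about, which are no part of the job. Leave any pink look-alike of the lidA alone.

How it is judged:
By the outcome, as a careful person would: the job done as asked, in the order asked, and still so for the second after the job is handed in, with the robot touching nothing.
Of lidA, lidB, lidC only 2 to 3 are there at a start; the rules pass over those that are not, and their reading is None.
At some moment in a run one of tray may be knocked a few centimetres aside while the robot is not near it.
Once in a run the grip may slacken for a moment while it holds something.
It also fails if it takes over 210 s, if anything falls off the work surface, if the arm or the gripper's body presses on something with over 40 N, if the wrist force passes 120 N, or if a joint passes its speed limit or range.

## Robot

A 6-joint arm with a two-finger parallel gripper is mounted at the origin on the work surface. World frame = base frame: x ahead of the robot, y to its left, z up, the work surface at z = 0. Lengths are in mm, angles in degrees, forces in N, time in s.
With the tool pointing down it reaches from about 300 to 850 mm from the base axis. Payload 4.2 kg.
Tool frame: the origin (TCP) lies between the finger pads, 19 mm behind the fingertips; this is the grasp point; z points along the fingers, y is the line along which they close (so a half turn about z gives the same grasp; the last joint's range is limited). The gripper opens to 91 mm and grips with 3 to 60 N. Pads are 32 mm wide; open, the fingers measure 118 mm over their backs; the gripper's body (76 mm by 178 mm) begins 60 mm behind the grasp point.
Start: joints at [-76.375, 18.312, 89.639, -0, 72.044, -1.146], TCP at [146.6, -556.012, 232.776] pointing down, gripper open.
Joint ranges: [-177.97, 177.97], [-48.28, 115.42], [12.27, 149.76], [-77.06, 257.06], [2.81, 150.46], [-146.56, 146.56]. Speed limits (degrees/s): [147.25, 147.25, 180, 180, 180, 180].

## Interface

Orientations are given as [roll, pitch, yaw] about the fixed x, y, z axes, in that order (R = Rz(yaw) Ry(pitch) Rx(roll)).
In Python, from workcell import state, grab_frame, job_done, masks_of, landmark_of gives the robot as it stands. The module is installed in compiled form; this text tells all that it offers.
- The arm moves only by the tool move_arm, never from a script. Its argument "plan" is a list of rows, each an object of numbers: "x", "y", "z": the shift along the tool's x, y, z in mm; "rx", "ry", "rz": the turn, a rotation vector about the tool's x, y, z in rad. A call has 1 to 10 rows; each row shifts and turns the commanded pose from where the row before left it, along the tool's axes as they then stand; what a row does not reach is not made up. A row lasts 1/10 s, in which the tool goes at most 50 mm and 8.59 degrees, less where a joint would pass 70% of its speed; a pose out of reach is approached as far as the arm can. A call is refused whole if a number of a shift passes 50 or a number of a turn 0.15, either way. A call with a gripper value outside its range is refused whole. "grip" is the opening, from 0 (shut) to 1 (fully open), set as the call begins (left out, the last holds). The fingers move at their own pace and stop on an object; "squeeze" is the grip in N (left out, the last holds). Time passes only in rows, so rows that do not move let the fingers close. It gives the time, the measured TCP pose, the force, the opening and the grip force at its end, in the units of the state.
- state(): the state, without advancing time (a new reading comes with each control period).
- grab_frame(name): name is "scene" or "side" or "wrist"; returns a dict with "img" (384x512x3 uint8, red, green, blue), "z_map" (384x512 float32, mm along the optical axis (not along the pixel's ray), 0 where there is no reading), "fx", "fy", "cx", "cy" (pixels), "dist" ([k1, k2, p1, p2, k3] as OpenCV has them; the pictures are not rectified), "rvec" (rotation vector, rad) and "tvec" (3), from world to camera coordinates, as OpenCV has them. Camera axes: x right, y down, z forward; pixel columns grow to the right and rows downward; lengths in mm; the calibration is good to about 2 mm. A picture is of the moment at which its call begins.
- job_done(): hands the job in; it is judged then, once.
Trained networks look in the newest picture that a camera, given by its name, has taken for a name from the list of things; names that differ only in an ending like _2 or _b are one class to them, and where a whole thing is asked for, a point or a joint stands for the part that bears it (a point fixed in the world has none). Each returns a list of dicts, best first, with "p" (0 to 1); they miss things now and then, are a little off and sometimes report something else, mostly with a low value. They report only what shows in the picture. A call takes as long as a camera call. They do not tell look-alikes from the thing itself.
- masks_of(camera, label): "pixels" (384x512 bool, what is visible of it) and "box" ([centre column, centre row, width, height] in pixels, round what is visible of it).
- landmark_of(camera, label): "point" ([column, row] in pixels: a listed point, or the origin of a listed thing).
The state is a dict: "time_s": time; "qpos": joint angles; "qvel": joint speeds; "effort": joint torques, N m; "ee_pos": TCP position; "ee_rot": TCP orientation; "force": force on the tool from outside, world axes, zero at the start; "torque": the same for the moment, N m; "gripper_width": finger opening in mm; "gripper_force": force on a finger pad.
Only numpy, scipy, OpenCV 4.12 (cv2) and the standard library are available. Lean on these libraries where they do the work, as an engineer would, in place of code of your own. Each camera call takes 0.05 s, during which the arm holds its last target. There are 200 camera calls.

## Working session

There is one attempt and no reset: what is moved stays moved. The work goes in short steps, Python scripts to look and compute and a tool call to move; the robot and the scene stay as the last step left them, time stands still between calls to the robot, and variables do not carry over. Pictures are saved under pics/ and viewed, at most 14 in all, crops included, and the job is handed in when it is done.

Besides the shell and the picture viewer there is one more tool, called by a JSON object that holds its "fn" and its "kwargs". move_arm: Moves the arm, as the interface text tells. Its arguments: {"type":"object","properties":{"plan":{"type":"array","items":{"type":"object","properties":{"x":{"type":"number"},"y":{"type":"number"},"z":{"type":"number"},"rx":{"type":"number"},"ry":{"type":"number"},"rz":{"type":"number"}}}},"grip":{"type":"number"},"squeeze":{"type":"number"}},"required":["plan"]}

```bash
mkdir -p pics; cat > h.py <<'E'
import numpy as np, cv2
from workcell import *
from scipy.spatial.transform import Rotation as R
def cam(f):
    K=np.array([[f['fx'],0,f['cx']],[0,f['fy'],f['cy']],[0,0,1.]]);return K,np.array(f['dist'],float),cv2.Rodrigues(np.array(f['rvec'],float))[0],np.array(f['tvec'],float).ravel()
def ray(f,p):
    K,d,Rm,t=cam(f);u=cv2.undistortPoints(np.array([[p]],float),K,d)[0,0];return -Rm.T@t,Rm.T@np.array([u[0],u[1],1.])
def at_z(f,p,z):
    o,v=ray(f,p);return o+v*(z-o[2])/v[2]
def depth(f,p,r=1):
    c,q=int(round(p[0])),int(round(p[1]));w=f['z_map'][max(q-r,0):q+r+1,max(c-r,0):c+r+1];w=w[w>0]
    if not len(w):return None
    o,v=ray(f,p);return o+v*np.median(w)
def tri(obs):
    A=np.zeros((3,3));b=np.zeros(3)
    for f,p in obs:
        o,v=ray(f,p);v=v/np.linalg.norm(v);P=np.eye(3)-np.outer(v,v);A+=P;b+=P@o
    return np.linalg.solve(A,b)
def proj(f,X):
    K,d,_,_=cam(f);return cv2.projectPoints(np.array([X],float),np.array(f['rvec'],float),np.array(f['tvec'],float),K,d)[0].ravel()
def cloud(f,m):
    K,d,Rm,t=cam(f);r,c=np.nonzero(m&(f['z_map']>0));u=cv2.undistortPoints(np.stack([c,r],1).astype(float)[:,None],K,d)[:,0]
    z=f['z_map'][r,c];X=np.c_[u*z[:,None],z];return (X-t)@Rm
def save(f,n,box=None,s=1):
    im=f['img'][:,:,::-1]
    if box:im=im[box[1]:box[3],box[0]:box[2]]
    cv2.imwrite('pics/'+n,cv2.resize(im,None,fx=s,fy=s,interpolation=cv2.INTER_CUBIC))
E
python3 - <<'E'
from h import *
F={}
for c in ('scene','side'):
    f=F[c]=grab_frame(c); 
im=np.vstack([F['scene']['img'],F['side']['img']])[:,:,::-1]
cv2.imwrite('pics/a.png',cv2.resize(np.hstack([F['scene']['img'],F['side']['img']])[:,:,::-1],(800,300),interpolation=cv2.INTER_AREA))
save(F['scene'],'s.png',None,1.5)
for c in F: save(F[c],c+'0.png',None,1.5); print(c,-cam(F[c])[2].T@cam(F[c])[3])
np.set_printoptions(precision=1,suppress=True)
for n in 'ram_top press_tip press press_arm rack rack_prongs tray lidA lidA_bar lidA_mark lidB_bar lidC_bar hammer studbox glue brush spool block'.split():
    for c in F:
        L=landmark_of(c,n)
        print(n,c,[(round(l['p'],2),np.round(l['point']),depth(F[c],l['point'])) for l in L[:5]])
E
```

```text
scene [ 858.31424668  595.01532177 1209.17689693]
side [ 299.59822801 1223.42705493  990.41807575]
ram_top scene [(0.44, array([216., 138.]), array([ 431.6, -310.5,  113.1]))]
ram_top side [(0.57, array([266., 158.]), array([ 410.5, -311.1,  110.6]))]
press_tip scene []
press_tip side [(0.44, array([264., 170.]), array([ 419. , -288.4,   62.6]))]
press scene [(0.74, array([228., 160.]), array([ 416.3, -260.5,   29.1]))]
press side [(0.95, array([266., 183.]), array([ 403.8, -238.3,   30.2]))]
press_arm scene [(0.96, array([227., 147.]), array([ 388.9, -317.9,   27.8]))]
press_arm side [(0.55, array([265., 166.]), array([ 413. , -292.5,   79.2]))]
rack scene [(0.24, array([251., 276.]), array([629.8, 209.3, 128.5]))]
rack side []
rack_prongs scene []
rack_prongs side [(0.56, array([203., 177.]), array([625.9, -42.1, 170.4]))]
tray scene [(0.67, array([312., 274.]), array([439.5, 269.1,   1.4]))]
tray side [(0.81, array([246., 273.]), array([431.3, 272.2,   4.5]))]
lidA scene [(0.97, array([372., 250.]), array([224. , 318.1,   6. ])), (0.56, array([237., 264.]), array([649.7, 171.3, 17
[... 1446 characters left out ...]
, (0.63, array([213., 218.]), array([588.3,  12.1,  17.8]))]
glue scene [(0.88, array([154., 163.]), array([ 655. , -406. ,   33.1]))]
glue side [(0.76, array([217., 163.]), array([ 647.4, -410.3,   13.2]))]
brush scene [(0.74, array([287., 349.]), array([649.4, 415.1,  18.3]))]
brush side [(0.69, array([172., 296.]), array([644.6, 410.9,  22.3]))]
spool scene [(0.91, array([330., 364.]), array([584. , 521.8,  59.3]))]
spool side [(0.42, array([187., 330.]), array([528.1, 631.2, 163.3]))]
block scene [(0.67, array([159., 140.]), array([ 586.7, -501.2,   33.7])), (0.3, array([238., 254.]), array([632.4, 152.2, 182.4]))]
block side [(0.76, array([238., 154.]), array([ 558.7, -496.8,   16.4]))]
```

View pics/scene0.png

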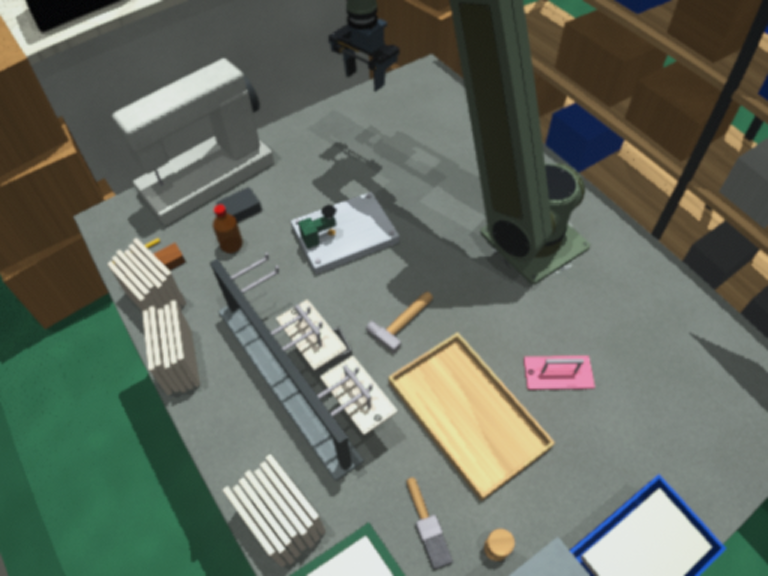

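View pics/side0.png

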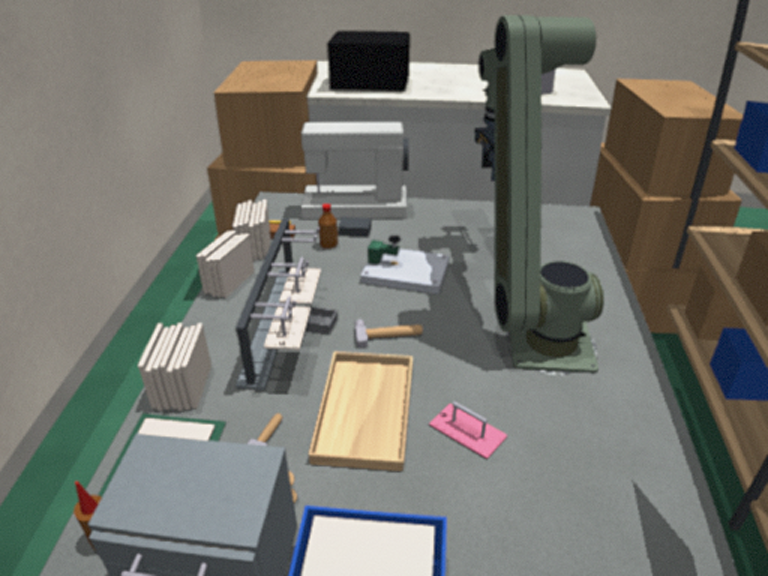

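The scene picture shows two cream lids on the rack: left at about (355,390) and middle at (310,335). The right hanger at (258,275) is empty, so lidC is absent. A pink look-alike lies on the bench at (560,372), not on a hanger. The punch is at (345,232) and the tray at (470,412).

Lid candidates, in scene pixels (unscaled): (237,260) and (206,222) are cream and hung on the rack, which fits; (372,248) is pink and lying down, so I'll leave it. I'll confirm with an enlarged crop.

```bash
python3 - <<'E'
from h import *
np.set_printoptions(precision=1,suppress=True)
F={c:grab_frame(c) for c in ('scene','side')}
def crop(c,b,wh): 
    return cv2.resize(F[c]['img'][b[1]:b[3],b[0]:b[2],::-1],wh,interpolation=cv2.INTER_CUBIC)
t=np.hstack([crop('scene',(135,160,275,290),(400,370)),crop('side',(150,145,240,260),(290,370))])
b=np.hstack([crop('scene',(185,120,275,190),(400,230)),crop('side',(230,150,310,200),(290,230))])
cv2.imwrite('pics/crop.png',np.vstack([t,b]))
for c in F:
    f=F[c]
    for n in ('press','tray','lidA','rack'):
        for l in masks_of(c,n)[:4]:
            P=cloud(f,l['pixels']);
            if len(P)<30: continue
            hz=(20,36) if n in('press',) else (-10,40) if n=='tray' else (-10,250)
            Q=P[(P[:,2]>hz[0])&(P[:,2]<hz[1])]
            if len(Q)<20: continue
            r=cv2.minAreaRect(Q[:,:2].astype(np.float32))
            print(c,n,round(l['p'],2),np.round(l['box']),'rect',[np.round(x,1) for x in r],'z pct',np.percentile(P[:,2],[3,50,97]))
    for n in ('lidA_mark','lidB_mark','lidC_mark','lidB','lidC'):
        print(c,n,[(round(l['p'],2),np.round(l['point']),depth(f,l['point'])) for l in landmark_of(c,n)[:4]])
E
```

```text
scene press 0.74 [229. 155.  70.  53.] rect [array([ 393.9, -291.6]), array([175. , 230.3]), np.float64(81.0)] z pct [ 4.9 28.5 90.3]
scene press 0.49 [285. 350.  33.  63.] rect [array([653.2, 402.9]), array([164.7,  39.6]), np.float64(84.5)] z pct [-0.8 16.7 21.4]
scene tray 0.56 [314. 276. 108. 105.] rect [array([438.1, 273.8]), array([321.5, 205. ]), np.float64(89.7)] z pct [-1.1  4.  29. ]
scene lidA 0.87 [375. 250.  50.  24.] rect [array([216.8, 313.7]), array([ 83.8, 150. ]), np.float64(55.1)] z pct [ 1.4  6.8 60.9]
scene lidA 0.65 [238. 267.  53.  54.] rect [array([632.3, 136.9]), array([189.4, 106.8]), np.float64(78.6)] z pct [124.8 129.4 183. ]
scene rack 0.77 [196. 246. 110. 151.] rect [array([689.3, -92.1]), array([657.2, 167. ]), np.float64(89.0)] z pct [ -0.3  14.7 184. ]
scene lidA_mark [(0.7, array([352., 248.]), array([274.3, 275.7,   7.4])), (0.67, array([250., 279.]), array([636.5, 212.6, 128.2]))]
scene lidB_mark [(0.58, array([196., 211.]), array([649.7, -73.5, 129. ]))]
scene lidC_mark []
scene lidB [(0.92, array([204., 222.]), array([655.6,   0.2, 169.9]))]
scen
[... 585 characters left out ...]
), array([108.1, 204.5]), np.float64(18.0)] z pct [125.6 130.7 182.2]
side lidA 0.6 [311. 286.  51.  36.] rect [array([208.7, 308.4]), array([100.6, 150.9]), np.float64(55.0)] z pct [ 3.1  8.7 62.1]
side rack 0.91 [183. 204.  50. 111.] rect [array([ 722.2, -136.8]), array([198.5, 746.1]), np.float64(1.1)] z pct [  0.1  73.8 184. ]
side lidA_mark [(0.9, array([294., 274.]), array([270.4, 265.5,   9.6])), (0.56, array([188., 231.]), array([625.9, 220.7, 126.9]))]
side lidB_mark [(0.82, array([201., 180.]), array([637.5, -51.3, 149.9]))]
side lidC_mark []
side lidB [(0.66, array([200., 193.]), array([631. ,   6.5, 129.6])), (0.36, array([171., 297.]), array([575.7, 579.9, 219.6]))]
side lidC []
```

View pics/crop.png

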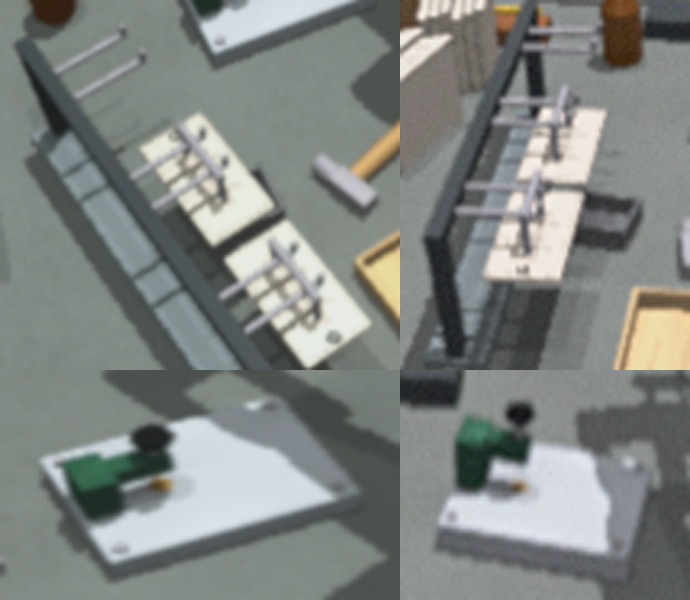

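The crop confirms that the two hung lids are cream. Lid A's mark shows at its +y end, at crop (333,338). The right hanger at (100,60) is empty. The punch's column is on its +x side, so its open front faces the robot.

```bash
cat >> h.py <<'E'
def go(p,yaw,s=None):
    """total shift in present tool axes and turn about tool z, to a tool-down pose at p with tool-y... yaw in deg"""
    s=s or state();Rc=R.from_euler('xyz',s['ee_rot'],degrees=True);Rt=R.from_euler('xyz',[180,0,yaw],degrees=True)
    d=Rc.inv().apply(np.array(p)-s['ee_pos']);r=(Rc.inv()*Rt).as_rotvec()
    print('shift',np.round(d,1),'turn',np.round(r,3));return d,r
E
python3 - <<'E'
from h import *
np.set_printoptions(precision=2,suppress=True)
s=state();print({k:np.round(v,2) for k,v in s.items()})
f=grab_frame('wrist');K,d,Rm,t=cam(f);T=R.from_euler('xyz',s['ee_rot'],degrees=True).as_matrix()
print('cam in tool',T.T@(-Rm.T@t-s['ee_pos']),'axes',T.T@Rm.T)
print(f['fx'],f['dist'])
go([540,75,380],s['ee_rot'][2]);go([540,75,380],0);go([540,75,380],90);go([540,75,380],-90)
F={c:grab_frame(c) for c in ('scene','side')}
L={c:{n:landmark_of(c,n) for n in ('ram_top','lidA_bar','lidB_bar','press_arm')} for c in F}
for n in ('ram_top','lidA_bar','lidB_bar','press_arm'):
  for a in L['scene'][n][:2]:
    for b in L['side'][n][:2]: print(n,tri([(F['scene'],a['point']),(F['side'],b['point'])]),a['p'],b['p'])
E
```

```text
{'time_s': np.float64(2.9), 'qpos': array([-76.38,  18.31,  89.64,  -0.  ,  72.04,  -1.14]), 'qvel': array([ 0.09,  0.03,  0.04,  0.06, -0.  , -0.04]), 'effort': array([ -0.  , -41.23, -23.22,   0.07,   0.04,  -0.  ]), 'ee_pos': array([ 146.58, -556.01,  232.77]), 'ee_rot': array([180.  ,   0.  ,  14.77]), 'force': array([ 0.42,  0.  , -0.18]), 'torque': array([-0.03, -0.06,  0.01]), 'gripper_force': np.float64(0.0), 'gripper_width': np.float64(91.34)}
cam in tool [  77.33    0.25 -151.2 ] axes [[-0.   -0.96 -0.27]
 [ 1.   -0.   -0.  ]
 [ 0.   -0.27  0.96]]
270.85651367073024 [-0.03  0.    0.    0.    0.  ]
shift [ 541.3 -509.8 -147.3] turn [0. 0. 0.]
shift [ 541.3 -509.8 -147.3] turn [0.   0.   0.26]
shift [ 541.3 -509.8 -147.3] turn [ 0.    0.   -1.31]
shift [ 541.3 -509.8 -147.3] turn [ 0.   -0.    1.83]
ram_top [637.28 -26.64 177.94] 0.66 0.73
ram_top [515.8  -88.94 176.7 ] 0.66 0.57
ram_top [644.09   4.77 185.73] 0.43 0.73
ram_top [527.   -31.77 208.08] 0.43 0.57
lidA_bar [209.35 309.49  47.56] 0.84 0.93
lidA_bar [490.03 448.69 461.59] 0.84 0.83
lidA_bar [ 307.55 -228.51 -594.59] 0.68 0.93
lidA_bar [631.41 152.96 183.36] 0.68 0.83
lidB_bar [636.11 -15.95 181.99] 0.68 0.74
lidB_bar [ 506.33 -121.66  115.96] 0.68 0.64
lidB_bar [ 657.51 -319.3    84.26] 0.56 0.74
lidB_bar [ 481.46 -768.76 -236.91] 0.56 0.64
press_arm [ 415.06 -259.55   97.76] 0.86 0.91
press_arm [588.18 269.2  296.27] 0.86 0.72
press_arm [ 518.67 -175.9    87.42] 0.67 0.91
press_arm [ 679.08   -3.32 -152.85] 0.67 0.72
```

{"fn": "move_arm", "kwargs": {"plan": [{"rz": -0.131, "z": -8}, {"rz": -0.131, "z": -8}, {"rz": -0.131, "z": -8}, {"rz": -0.131, "z": -8}, {"rz": -0.131, "z": -8}, {"rz": -0.131, "z": -8}, {"rz": -0.131, "z": -8}, {"rz": -0.131, "z": -8}, {"rz": -0.131, "z": -8}, {"rz": -0.134, "z": 0}], "grip": 1}}

```text
schema error: expected keys x, y, z, rx, ry, rz
```

{"fn": "move_arm", "kwargs": {"plan": [{"x": 39.6, "y": 25}, {"x": 39.6, "y": 25}, {"x": 39.6, "y": 25}, {"x": 39.6, "y": 25}, {"x": 39.6, "y": 25}, {"x": 39.6, "y": 25}, {"x": 39.6, "y": 25}, {"x": 39.6, "y": 25}, {"x": 39.6, "y": 25}]}}

```text
schema error: expected keys x, y, z, rx, ry, rz
```

{"fn": "move_arm", "kwargs": {"plan": [{"x": 39.6, "y": 25}, {"x": 39.6, "y": 25}, {"x": 39.6, "y": 25}, {"x": 39.6, "y": 25}, {"x": 39.6, "y": 25}, {"x": 39.6, "y": 25}, {"x": 39.6, "y": 25}, {"x": 39.6, "y": 25}, {"x": 39.6, "y": 25}, {}]}}

```text
schema error: expected keys x, y, z, rx, ry, rz
```

```bash
cat > rk.py <<'E'
from h import *
np.set_printoptions(precision=1,suppress=True)
s=state();print(s['ee_pos'],s['ee_rot'],s['time_s'])
f=grab_frame('wrist');save(f,'w_%d.png'%(s['time_s']*10),None,1.5)
P=cloud(f,np.ones((384,512),bool))
q=P[(P[:,2]>160)&(P[:,2]<190)&(P[:,0]>590)&(P[:,0]<760)&(abs(P[:,1])<300)]
# bar/prong histogram
for lo,hi in ((650,665),(665,680),(680,695)):
    a=q[(q[:,0]>lo)&(q[:,0]<hi)&(q[:,2]<180)]
    ys=np.sort(a[:,1]);
    if len(ys)==0: continue
    for g in np.split(ys,np.nonzero(np.diff(ys)>6)[0]+1):
        if len(g)>4: print('x',lo,hi,'y mid',g.mean(),(g.min()+g.max())/2,'w',np.ptp(g),len(g))
np.save('q.npy',q)
for n in ('lidA_bar','lidA_mark','lidB_bar','lidB_mark','rack_prongs'):
    print(n,[(round(l['p'],2),np.round(l['point'],1),depth(f,l['point'])) for l in landmark_of('wrist',n)[:4]])
E
python3 rk.py; ls pics
```

```text
[ 146.6 -556.   232.8] [180.   -0.   14.8] 3.45
lidA_bar []
lidA_mark []
lidB_bar []
lidB_mark []
rack_prongs []
a.png
crop.png
s.png
scene0.png
side0.png
w_34.png
```

All six keys are needed in every row.

{"fn": "move_arm", "kwargs": {"plan": [{"x": 0, "y": 0, "z": -8, "rx": 0, "ry": 0, "rz": -0.131}, {"x": 0, "y": 0, "z": -8, "rx": 0, "ry": 0, "rz": -0.131}, {"x": 0, "y": 0, "z": -8, "rx": 0, "ry": 0, "rz": -0.131}, {"x": 0, "y": 0, "z": -8, "rx": 0, "ry": 0, "rz": -0.131}, {"x": 0, "y": 0, "z": -8, "rx": 0, "ry": 0, "rz": -0.131}, {"x": 0, "y": 0, "z": -8, "rx": 0, "ry": 0, "rz": -0.131}, {"x": 0, "y": 0, "z": -8, "rx": 0, "ry": 0, "rz": -0.131}, {"x": 0, "y": 0, "z": -8, "rx": 0, "ry": 0, "rz": -0.131}, {"x": 0, "y": 0, "z": -8, "rx": 0, "ry": 0, "rz": -0.131}, {"x": 0, "y": 0, "z": 0, "rx": 0, "ry": 0, "rz": -0.134}], "grip": 1}}

```text
time_s: 4.75
ee_pos: [146.7, -556.5, 306.1]
ee_rot: [180.0, 0.1, 90.3]
force: [-0.9, -0.2, -0.2]
gripper_width: 91.4
gripper_force: 0.0
```

{"fn": "move_arm", "kwargs": {"plan": [{"x": 39.6, "y": 25, "z": 0, "rx": 0, "ry": 0, "rz": 0}, {"x": 39.6, "y": 25, "z": 0, "rx": 0, "ry": 0, "rz": 0}, {"x": 39.6, "y": 25, "z": 0, "rx": 0, "ry": 0, "rz": 0}, {"x": 39.6, "y": 25, "z": 0, "rx": 0, "ry": 0, "rz": 0}, {"x": 39.6, "y": 25, "z": 0, "rx": 0, "ry": 0, "rz": 0}, {"x": 39.6, "y": 25, "z": 0, "rx": 0, "ry": 0, "rz": 0}, {"x": 39.6, "y": 25, "z": 0, "rx": 0, "ry": 0, "rz": 0}, {"x": 39.6, "y": 25, "z": 0, "rx": 0, "ry": 0, "rz": 0}, {"x": 39.6, "y": 25, "z": 0, "rx": 0, "ry": 0, "rz": 0}]}}

```text
time_s: 5.65
ee_pos: [372.2, -197.9, 305.1]
ee_rot: [179.9, 0.0, 90.0]
force: [1.8, -0.2, 0.2]
gripper_width: 91.7
gripper_force: 0.0
```

{"fn": "move_arm", "kwargs": {"plan": [{"x": 39.6, "y": 25, "z": 0, "rx": 0, "ry": 0, "rz": 0}, {"x": 39.6, "y": 25, "z": 0, "rx": 0, "ry": 0, "rz": 0}, {"x": 39.6, "y": 25, "z": 0, "rx": 0, "ry": 0, "rz": 0}, {"x": 39.6, "y": 25, "z": 0, "rx": 0, "ry": 0, "rz": 0}, {"x": 39.6, "y": 25, "z": 0, "rx": 0, "ry": 0, "rz": 0}, {"x": 39.6, "y": 25, "z": 0, "rx": 0, "ry": 0, "rz": 0}, {"x": 39.6, "y": 25, "z": 0, "rx": 0, "ry": 0, "rz": 0}, {"x": 39.6, "y": 25, "z": 0, "rx": 0, "ry": 0, "rz": 0}, {"x": 39.6, "y": 25, "z": 0, "rx": 0, "ry": 0, "rz": 0}, {"x": 0, "y": 0, "z": 0, "rx": 0, "ry": 0, "rz": 0}]}}

```text
time_s: 6.65
ee_pos: [598.7, 161.4, 303.0]
ee_rot: [-180.0, -0.1, 90.3]
force: [-0.4, 0.3, 0.5]
gripper_width: 91.0
gripper_force: 0.0
```

```bash
python3 rk.py; ls pics
```

```text
[598.7 161.4 303. ] [-180.    -0.1   90.3] 6.65
x 650 665 y mid 131.15373554845294 130.1846795976639 w 8.368061534256228 95
x 650 665 y mid 174.64608748540297 174.3949806446418 w 6.884494814297085 96
x 665 680 y mid 131.3459391841071 131.17535840385537 w 6.99201849906872 61
x 665 680 y mid 175.08958916269194 174.73886924180562 w 7.754035988009207 114
x 680 695 y mid 175.8399857499163 175.74821393598552 w 6.718462231057657 97
lidA_bar [(0.8, array([290.6, 199.3]), array([631.6, 153. , 184.1]))]
lidA_mark [(0.94, array([49. , 85.5]), array([267.8, 283.1,   8.3])), (0.72, array([284.8, 134.6]), array([628.6, 215.7, 130.4]))]
lidB_bar []
lidB_mark []
rack_prongs []
a.png
crop.png
s.png
scene0.png
side0.png
w_34.png
w_66.png
```

```bash
cat > fit.py <<'E'
from h import *
np.set_printoptions(precision=2,suppress=True)
q=np.load('q.npy')
def fit(y0,y1):
    a=q[(q[:,0]>645)&(q[:,0]<695)&(q[:,1]>y0)&(q[:,1]<y1)&(q[:,2]<180)]
    k=np.polyfit(a[:,0]-632,a[:,1],1);a=a[abs(a[:,1]-np.polyval(k,a[:,0]-632))<5];k=np.polyfit(a[:,0]-632,a[:,1],1);print('prong slope,y@632',k,'ztop',np.percentile(a[:,2],80),len(a))
import sys
yc=float(sys.argv[1])
fit(yc-34,yc-12);fit(yc+10,yc+34)
a=q[(abs(q[:,1]-yc)<36)&(q[:,2]>176)&(q[:,0]<645)&(q[:,0]>622)]
k=np.polyfit(a[:,1]-yc,a[:,0],1);a=a[abs(a[:,0]-np.polyval(k,a[:,1]-yc))<6];k=np.polyfit(a[:,1]-yc,a[:,0],1)
print('bar slope,x@yc',k,'y range',a[:,1].min(),a[:,1].max(),'z',np.percentile(a[:,2],[10,50,90]))
print('per y',[np.round([a[abs(a[:,1]-yc-d)<5][:,0].mean(),len(a[abs(a[:,1]-yc-d)<5])],1) for d in (-30,-20,-10,0,10,20,30)])
E
python3 fit.py 153
```

```text
prong slope,y@632 [  0.05 129.81] ztop 174.01126188386837 200
prong slope,y@632 [  0.03 173.81] ztop 174.1927399354883 342
bar slope,x@yc [ -0.03 632.34] y range 117.25315988080786 188.89508464709596 z [180.97 183.03 184.37]
per y [array([633.3,  77. ]), array([632.9,  79. ]), array([632.4,  81. ]), array([632.2,  80. ]), array([632.,  87.]), array([631.9,  91. ]), array([631.6,  96. ])]
```

View pics/w_66.png

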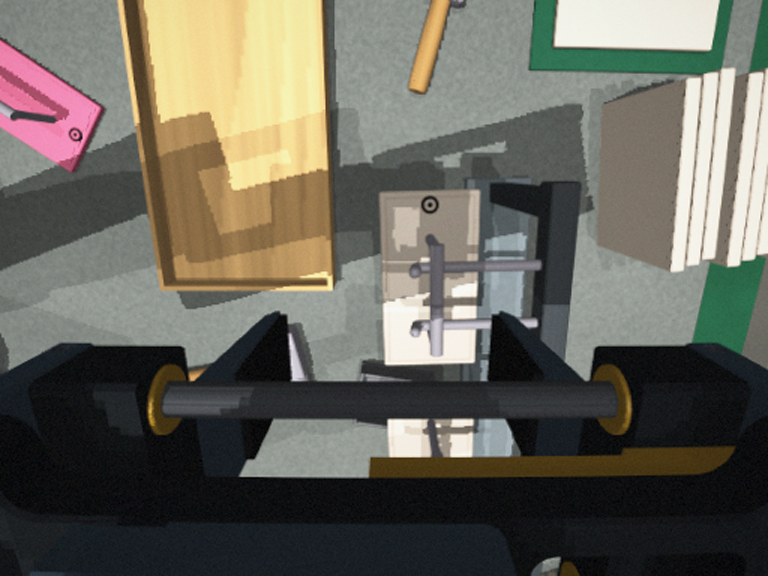

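The wrist picture shows lid A, cream, hung with its mark at (430,204). The prongs are at about (480,265) and (480,325), and lid B is below. The fit gives the bar at (632.3, 151.8) with its axis near z 180 and a rack yaw of about 1.8°, all consistent with the text.

{"fn": "move_arm", "kwargs": {"plan": [{"x": -2, "y": 8, "z": 20, "rx": 0, "ry": 0, "rz": -0.014}, {"x": -2, "y": 8, "z": 20, "rx": 0, "ry": 0, "rz": -0.014}, {"x": -2, "y": 8, "z": 20, "rx": 0, "ry": 0, "rz": 0}, {"x": -2, "y": 8, "z": 20, "rx": 0, "ry": 0, "rz": 0}, {"x": -1, "y": 1.5, "z": 0, "rx": 0, "ry": 0, "rz": 0}, {"x": 0, "y": 0, "z": 0, "rx": 0, "ry": 0, "rz": 0}, {"x": 0, "y": 0, "z": 0, "rx": 0, "ry": 0, "rz": 0}]}}

```text
time_s: 7.65
ee_pos: [630.5, 148.1, 226.5]
ee_rot: [179.9, -0.0, 91.6]
force: [-0.4, 0.1, 0.4]
gripper_width: 91.0
gripper_force: 0.0
```

```bash
sed -i 's/P\[:,0\]>590/P[:,0]>600/' rk.py; python3 rk.py; python3 fit.py 152; python3 -c "
from h import *
for i in range(3): go([632.3,151.8,193],91.8)"
```

```text
[630.5 148.1 226.5] [179.9  -0.   91.6] 7.65
x 650 665 y mid 131.22052092793894 130.45888738041398 w 7.329697511557853 179
x 650 665 y mid 174.65627604474014 174.2529833565455 w 7.5078840315154025 193
x 665 680 y mid 131.6018506044387 130.9849939612618 w 7.721823283525296 185
x 665 680 y mid 175.1152662408374 174.62448422613994 w 7.87341929631279 189
x 680 695 y mid 132.01116671061243 131.23412756762923 w 7.853052191690054 63
x 680 695 y mid 175.48044566136605 175.18350696574538 w 7.449327624365793 191
lidA_bar [(0.84, array([261.2, 212.3]), array([631.9, 153.4, 184.2]))]
lidA_mark []
lidB_bar []
lidB_mark []
rack_prongs []
prong slope,y@632 [  0.03 130.39] ztop 174.09507457293722 483
prong slope,y@632 [  0.03 173.95] ztop 174.2375683509585 637
bar slope,x@yc [ -0.03 632.59] y range 116.7530248706259 187.8961442680539 z [180.89 183.09 184.25]
per y [array([633.4, 133. ]), array([633.2, 151. ]), array([633., 153.]), array([632.6, 161. ]), array([632.3, 161. ]), array([632., 165.]), array([631.7, 169. ])]
shift [ 3.2  2.1 32.4] turn [ 0.001 -0.    -0.003]
shift [ 3.2  2.1 32.4] turn [ 0.001 -0.    -0.003]
shift [ 3.2  2.1 32.4] turn [ 0.001 -0.    -0.003]
```

{"fn": "move_arm", "kwargs": {"plan": [{"x": 3.2, "y": 2.2, "z": 13, "rx": 0, "ry": 0, "rz": -0.003}, {"x": 0, "y": 0, "z": 10, "rx": 0, "ry": 0, "rz": 0}, {"x": 0, "y": 0, "z": 10, "rx": 0, "ry": 0, "rz": 0}, {"x": 0, "y": 0, "z": 0, "rx": 0, "ry": 0, "rz": 0}, {"x": 0, "y": 0, "z": 0, "rx": 0, "ry": 0, "rz": 0}]}}

```text
time_s: 8.45
ee_pos: [632.2, 151.6, 191.1]
ee_rot: [-179.9, 0.0, 91.8]
force: [-0.4, -0.3, -0.0]
gripper_width: 91.2
gripper_force: 0.0
```

{"fn": "move_arm", "kwargs": {"plan": [{"x": 0, "y": 0, "z": 0, "rx": 0, "ry": 0, "rz": 0}, {"x": 0, "y": 0, "z": 0, "rx": 0, "ry": 0, "rz": 0}, {"x": 0, "y": 0, "z": 0, "rx": 0, "ry": 0, "rz": 0}, {"x": 0, "y": 0, "z": 0, "rx": 0, "ry": 0, "rz": 0}, {"x": 0, "y": 0, "z": 0, "rx": 0, "ry": 0, "rz": 0}, {"x": 0, "y": 0, "z": 0, "rx": 0, "ry": 0, "rz": 0}, {"x": 0, "y": 0, "z": 0, "rx": 0, "ry": 0, "rz": 0}, {"x": 0, "y": 0, "z": 0, "rx": 0, "ry": 0, "rz": 0}, {"x": 0, "y": 0, "z": 0, "rx": 0, "ry": 0, "rz": 0}, {"x": 0, "y": 0, "z": 0, "rx": 0, "ry": 0, "rz": 0}], "grip": 0, "squeeze": 30}}

```text
time_s: 9.45
ee_pos: [632.1, 151.4, 191.6]
ee_rot: [-180.0, 0.0, 91.8]
force: [-0.4, -1.2, -0.9]
gripper_width: 13.9
gripper_force: 0.4
```

{"fn": "move_arm", "kwargs": {"plan": [{"x": 0, "y": 0, "z": 0, "rx": 0, "ry": 0, "rz": 0}, {"x": 0, "y": 0, "z": 0, "rx": 0, "ry": 0, "rz": 0}, {"x": 0, "y": 0, "z": 0, "rx": 0, "ry": 0, "rz": 0}, {"x": 0, "y": 0, "z": 0, "rx": 0, "ry": 0, "rz": 0}], "squeeze": 45}}

```text
time_s: 9.85
ee_pos: [632.3, 151.6, 191.6]
ee_rot: [-180.0, 0.0, 91.8]
force: [-0.2, -1.4, -1.0]
gripper_width: 9.0
gripper_force: 45.0
```

{"fn": "move_arm", "kwargs": {"plan": [{"x": 0, "y": 0, "z": -5, "rx": 0, "ry": 0, "rz": 0}, {"x": 0, "y": 0, "z": -5, "rx": 0, "ry": 0, "rz": 0}, {"x": 0, "y": 0, "z": -5, "rx": 0, "ry": 0, "rz": 0}, {"x": 0, "y": 0, "z": -5, "rx": 0, "ry": 0, "rz": 0}, {"x": 0, "y": 0, "z": -5, "rx": 0, "ry": 0, "rz": 0}, {"x": 0, "y": 0, "z": 0, "rx": 0, "ry": 0, "rz": 0}, {"x": 0, "y": 0, "z": 0, "rx": 0, "ry": 0, "rz": 0}]}}

```text
time_s: 10.55
ee_pos: [632.4, 151.7, 216.9]
ee_rot: [180.0, 0.0, 91.8]
force: [0.5, -1.1, -2.0]
gripper_width: 9.0
gripper_force: 45.0
```

{"fn": "move_arm", "kwargs": {"plan": [{"x": 0, "y": -15, "z": 0, "rx": 0, "ry": 0, "rz": 0}, {"x": 0, "y": -20, "z": 0, "rx": 0, "ry": 0, "rz": 0}, {"x": 0, "y": -20, "z": 0, "rx": 0, "ry": 0, "rz": 0}, {"x": 0, "y": -25, "z": 0, "rx": 0, "ry": 0, "rz": 0}, {"x": 0, "y": -25, "z": 0, "rx": 0, "ry": 0, "rz": 0}, {"x": 0, "y": -25, "z": 0, "rx": 0, "ry": 0, "rz": 0}, {"x": 0, "y": -20, "z": 0, "rx": 0, "ry": 0, "rz": 0}, {"x": 0, "y": -10, "z": -15, "rx": 0, "ry": 0, "rz": 0}, {"x": 0, "y": 0, "z": -15, "rx": 0, "ry": 0, "rz": 0}, {"x": 0, "y": 0, "z": 0, "rx": 0, "ry": 0, "rz": 0}]}}

```text
time_s: 11.55
ee_pos: [473.2, 147.0, 248.6]
ee_rot: [179.7, -0.1, 91.8]
force: [0.4, 0.5, -0.7]
gripper_width: 9.3
gripper_force: 45.0
```

{"fn": "move_arm", "kwargs": {"plan": [{"x": 0, "y": 0, "z": 0, "rx": 0, "ry": 0, "rz": 0.13}, {"x": 0, "y": 0, "z": 0, "rx": 0, "ry": 0, "rz": 0.13}, {"x": 0, "y": 0, "z": 0, "rx": 0, "ry": 0, "rz": 0.13}, {"x": 0, "y": 0, "z": 0, "rx": 0, "ry": 0, "rz": 0.13}, {"x": 0, "y": 0, "z": 0, "rx": 0, "ry": 0, "rz": 0.13}, {"x": 0, "y": 0, "z": 0, "rx": 0, "ry": 0, "rz": 0.13}, {"x": 0, "y": 0, "z": 0, "rx": 0, "ry": 0, "rz": 0.13}, {"x": 0, "y": 0, "z": 0, "rx": 0, "ry": 0, "rz": 0.13}, {"x": 0, "y": 0, "z": 0, "rx": 0, "ry": 0, "rz": 0.13}, {"x": 0, "y": 0, "z": 0, "rx": 0, "ry": 0, "rz": 0.13}]}}

```text
time_s: 12.55
ee_pos: [472.3, 146.6, 245.6]
ee_rot: [180.0, 0.1, 17.0]
force: [-0.3, 0.3, -0.5]
gripper_width: 8.8
gripper_force: 45.0
```

{"fn": "move_arm", "kwargs": {"plan": [{"x": 0, "y": 0, "z": 0, "rx": 0, "ry": 0, "rz": 0.13}, {"x": 0, "y": 0, "z": 0, "rx": 0, "ry": 0, "rz": 0.13}, {"x": 0, "y": 0, "z": 0, "rx": 0, "ry": 0, "rz": 0.1}, {"x": 0, "y": 0, "z": 0, "rx": 0, "ry": 0, "rz": 0.1}, {"x": 0, "y": 0, "z": 0, "rx": 0, "ry": 0, "rz": 0}]}}

```text
time_s: 13.05
ee_pos: [472.3, 146.6, 245.7]
ee_rot: [180.0, 0.1, -9.1]
force: [0.2, -0.0, -2.4]
gripper_width: 9.0
gripper_force: 45.0
```

```bash
python3 -c "
from h import *
print(state()['ee_pos'],state()['ee_rot'],state()['gripper_width'],state()['time_s'],state()['qpos'])
go([218,-264,240],-9)"
```

```text
[472.29299581 146.58794091 245.74648201] [ 1.79959110e+02  7.45547186e-02 -9.05903943e+00] 8.982465955065168 13.05 [ 1.59140897e+01  1.05848746e+01  9.83903049e+01 -5.90872736e-03
  7.11096684e+01  1.14975020e+02]
shift [-186.5  445.5    6.3] turn [ 0.001  0.001 -0.001]
```

{"fn": "move_arm", "kwargs": {"plan": [{"x": -10, "y": 25, "z": 0, "rx": 0, "ry": 0, "rz": 0}, {"x": -16, "y": 38, "z": 0, "rx": 0, "ry": 0, "rz": 0}, {"x": -16, "y": 38, "z": 0, "rx": 0, "ry": 0, "rz": 0}, {"x": -16, "y": 38, "z": 0, "rx": 0, "ry": 0, "rz": 0}, {"x": -16, "y": 38, "z": 0, "rx": 0, "ry": 0, "rz": 0}, {"x": -16, "y": 38, "z": 0, "rx": 0, "ry": 0, "rz": 0}, {"x": -16, "y": 38, "z": 0, "rx": 0, "ry": 0, "rz": 0}, {"x": -16, "y": 38, "z": 0, "rx": 0, "ry": 0, "rz": 0}, {"x": -16, "y": 38, "z": 0, "rx": 0, "ry": 0, "rz": 0}, {"x": -16, "y": 38, "z": 0, "rx": 0, "ry": 0, "rz": 0}]}}

```text
time_s: 14.05
ee_pos: [261.4, -192.6, 246.6]
ee_rot: [180.0, -0.0, -8.9]
force: [1.0, -1.0, -1.6]
gripper_width: 8.7
gripper_force: 45.0
```

{"fn": "move_arm", "kwargs": {"plan": [{"x": -16, "y": 38, "z": 0, "rx": 0, "ry": 0, "rz": 0}, {"x": -16, "y": 38, "z": 0, "rx": 0, "ry": 0, "rz": 0}, {"x": 0, "y": 0, "z": 0, "rx": 0, "ry": 0, "rz": 0}, {"x": 0, "y": 0, "z": 0, "rx": 0, "ry": 0, "rz": 0}]}}

```text
time_s: 14.45
ee_pos: [218.4, -261.8, 246.3]
ee_rot: [-179.9, 0.0, -9.2]
force: [0.1, 0.9, -2.0]
gripper_width: 8.7
gripper_force: 45.0
```

```bash
cat > pr.py <<'E'
from h import *
np.set_printoptions(precision=1,suppress=True)
s=state();print(s['ee_pos'],s['ee_rot'],s['time_s'],s['gripper_width'])
f=grab_frame('wrist');save(f,'w_%d.png'%(s['time_s']*10),None,1.5)
for n in ('press','ram_top','press_arm','press_tip','lidA_mark','lidA_bar','lidA'):
    print(n,[(round(l['p'],2),np.round(l['point'],1),depth(f,l['point'])) for l in landmark_of('wrist',n)[:3]])
P=cloud(f,np.ones((384,512),bool)); np.save('P.npy',P)
q=P[(abs(P[:,2]-30)<4)&(P[:,0]<620)&(P[:,1]<-150)]
r=cv2.minAreaRect(q[:,:2].astype(np.float32));print('bed',r,len(q))
c=P[(P[:,2]>111)&(P[:,2]<119)&(P[:,0]>350)&(P[:,0]<480)&(P[:,1]<-200)&(P[:,1]>-380)]
if len(c)>5: print('cap',cv2.minEnclosingCircle(c[:,:2].astype(np.float32)),c.mean(0),len(c))
E
python3 pr.py;ls pics|tail -1
```

```text
[ 218.4 -261.8  246.3] [-179.9    0.    -9.2] 14.45 8.734982564464039
press [(0.56, array([264.5,  26.9]), array([ 395.1, -296.6,   28.5]))]
ram_top []
press_arm []
press_tip []
lidA_mark [(0.8, array([259.8, 132.5]), array([ 281. , -272.4,  184.9]))]
lidA_bar [(0.93, array([258.9, 236.2]), array([ 220.4, -262.1,  238.9]))]
lidA [(0.76, array([261. , 205.9]), array([ 240.3, -266.6,  238.5]))]
bed ((351.8240966796875, -286.77154541015625), (170.4300994873047, 148.0756378173828), 80.79241943359375) 16086
w_76.png
```

{"fn": "move_arm", "kwargs": {"plan": [{"x": 15, "y": 0, "z": -10, "rx": 0, "ry": 0, "rz": 0}, {"x": 25, "y": 0, "z": -15, "rx": 0, "ry": 0, "rz": 0}, {"x": 25, "y": 0, "z": -15, "rx": 0, "ry": 0, "rz": 0}, {"x": 25, "y": 0, "z": -15, "rx": 0, "ry": 0, "rz": 0}, {"x": 10, "y": 0, "z": 0, "rx": 0, "ry": 0, "rz": 0}, {"x": 0, "y": 0, "z": 0, "rx": 0, "ry": 0, "rz": 0}, {"x": 0, "y": 0, "z": 0, "rx": 0, "ry": 0, "rz": 0}]}}

```text
time_s: 15.55
ee_pos: [316.6, -276.4, 300.6]
ee_rot: [-179.9, 0.2, -9.0]
force: [-0.5, 0.8, -1.1]
gripper_width: 8.6
gripper_force: 45.0
```

```bash
python3 pr.py; python3 - <<'E'
from h import *
P=np.load('P.npy');np.set_printoptions(precision=1,suppress=True)
# press-frame edges using yaw -9.2
a=np.deg2rad(-9.2);Rz=np.array([[np.cos(a),np.sin(a)],[-np.sin(a),np.cos(a)]])
l=(P[:,:2]-[406,-294.5])@Rz.T;z=P[:,2]
for lo,hi in((26,34),(55,80),(82,90),(100,120)):
    m=(z>lo)&(z<hi)&(abs(l[:,0])<200)&(abs(l[:,1])<110)
    if m.sum()>10: print((lo,hi),m.sum(),'x',np.percentile(l[m,0],[0.5,5,50,95,99.5]),'y',np.percentile(l[m,1],[.5,5,50,95,99.5]),'z',np.median(z[m]))
E
ls -t pics|head -1
```

```text
[ 316.6 -276.4  300.6] [-179.9    0.2   -9. ] 15.55 8.608652153666386
press [(0.71, array([260.3, 107.2]), array([ 401.5, -291.1,   29.3]))]
ram_top [(0.65, array([264.1,  83.8]), array([ 425.1, -299.2,  115. ]))]
press_arm [(0.61, array([262.7,  91.5]), array([ 417. , -296.3,  114.6]))]
press_tip []
lidA_mark [(0.58, array([256. , 132.9]), array([ 379.2, -283.9,  238.6])), (0.46, array([262.3, 209.8]), array([ 335.7, -281.6,  292.3]))]
lidA_bar [(0.78, array([259.4, 237.1]), array([ 317.7, -276.9,  292.8])), (0.2, array([258.4, 133.6]), array([ 378.4, -285.7,  239.1]))]
lidA [(0.56, array([261.1, 207.6]), array([ 337.2, -281.1,  292.4]))]
bed ((385.74169921875, -418.04730224609375), (440.069580078125, 243.26071166992188), 87.04679870605469) 8846
cap ((425.5914611816406, -298.9697265625), 18.76143455505371) [ 425.6 -299.1  114.2] 824
(26, 34) 8570 x [-118.1  -37.6   33.    92.8   99.3] y [-85.3 -81.1 -12.   77.3  83.2] z 29.24177956628143
(55, 80) 63 x [60.9 61.  61.5 62.1 63.1] y [-23.8 -22.9  13.6  22.4  23.4] z 69.25809712263519
(82, 90) 1583 x [41.3 45.9 73.9 93.3 95.5] y [-24.8 -22.   -0.5  20.4  23. ] z 85.20972262245158
(100, 120) 850 x [ 2.7  5.  20.4 34.8 38.2] y [-19.1 -16.6  -1.5  13.7  16.2] z 114.24026242366159
w_155.png
```

```bash
python3 -c "
from h import *
go([317,-281.3,104],-9.2)"
```

```text
shift [  0.3   4.1 197.8] turn [ 0.    -0.     0.002]
```

{"fn": "move_arm", "kwargs": {"plan": [{"x": 1, "y": 4.5, "z": 20, "rx": 0, "ry": 0, "rz": 0.003}, {"x": 0, "y": 0, "z": 30, "rx": 0, "ry": 0, "rz": 0}, {"x": 0, "y": 0, "z": 30, "rx": 0, "ry": 0, "rz": 0}, {"x": 0, "y": 0, "z": 30, "rx": 0, "ry": 0, "rz": 0}, {"x": 0, "y": 0, "z": 30, "rx": 0, "ry": 0, "rz": 0}, {"x": 0, "y": 0, "z": 26, "rx": 0, "ry": 0, "rz": 0}, {"x": 0, "y": 0, "z": 15, "rx": 0, "ry": 0, "rz": 0}, {"x": 0, "y": 0, "z": 10, "rx": 0, "ry": 0, "rz": 0}, {"x": 0, "y": 0, "z": 0, "rx": 0, "ry": 0, "rz": 0}, {"x": 0, "y": 0, "z": 0, "rx": 0, "ry": 0, "rz": 0}]}}

```text
time_s: 16.95
ee_pos: [318.4, -282.3, 111.3]
ee_rot: [180.0, -0.1, -9.2]
force: [0.5, 0.1, -0.9]
gripper_width: 8.8
gripper_force: 45.0
```

{"fn": "move_arm", "kwargs": {"plan": [{"x": 0, "y": 0, "z": 2, "rx": 0, "ry": 0, "rz": 0}, {"x": 0, "y": 0, "z": 1, "rx": 0, "ry": 0, "rz": 0}, {"x": 0, "y": 0, "z": 0, "rx": 0, "ry": 0, "rz": 0}, {"x": 0, "y": 0, "z": 0, "rx": 0, "ry": 0, "rz": 0}]}}

```text
time_s: 17.35
ee_pos: [318.1, -281.9, 108.0]
ee_rot: [180.0, -0.0, -9.2]
force: [0.6, 0.0, -1.8]
gripper_width: 8.9
gripper_force: 45.0
```

{"fn": "move_arm", "kwargs": {"plan": [{"x": 0, "y": 0, "z": 3, "rx": 0, "ry": 0, "rz": 0}, {"x": 0, "y": 0, "z": 2, "rx": 0, "ry": 0, "rz": 0}, {"x": 0, "y": 0, "z": 1, "rx": 0, "ry": 0, "rz": 0}, {"x": 0, "y": 0, "z": 0, "rx": 0, "ry": 0, "rz": 0}, {"x": 0, "y": 0, "z": 0, "rx": 0, "ry": 0, "rz": 0}]}}

```text
time_s: 17.85
ee_pos: [318.0, -281.8, 101.7]
ee_rot: [180.0, 0.0, -9.2]
force: [1.1, -0.5, -1.4]
gripper_width: 9.1
gripper_force: 45.0
```

{"fn": "move_arm", "kwargs": {"plan": [{"x": 0, "y": 0, "z": 0.8, "rx": 0, "ry": 0, "rz": 0}, {"x": 0, "y": 0, "z": 0.7, "rx": 0, "ry": 0, "rz": 0}, {"x": 0, "y": 0, "z": 0, "rx": 0, "ry": 0, "rz": 0}, {"x": 0, "y": 0, "z": 0, "rx": 0, "ry": 0, "rz": 0}, {"x": 0, "y": 0, "z": 0, "rx": 0, "ry": 0, "rz": 0}]}}

```text
time_s: 18.35
ee_pos: [318.0, -281.8, 100.3]
ee_rot: [180.0, -0.0, -9.2]
force: [0.7, 0.0, -1.8]
gripper_width: 8.5
gripper_force: 45.0
```

```bash
python3 pr.py; python3 - <<'E'
from h import *
P=np.load('P.npy');np.set_printoptions(precision=1,suppress=True)
a=np.deg2rad(-9.2);Rz=np.array([[np.cos(a),np.sin(a)],[-np.sin(a),np.cos(a)]])
l=(P[:,:2]-[406,-295.5])@Rz.T;z=P[:,2]
for x0 in range(-80,0,10):
    m=(abs(l[:,0]-x0-5)<5)&(abs(l[:,1])<38)&(z<60)
    if m.sum()>10: print(x0,np.percentile(z[m],[20,50,80]),[round(float(np.median(z[m&(abs(l[:,1]-y)<8)])),1) for y in(-28,0,28)])
E
```

```text
[ 318.  -281.8  100.3] [180.   -0.   -9.2] 18.35 8.523976538198635
press [(0.97, array([259.2,  99. ]), array([ 405.5, -296.2,   28.9]))]
ram_top [(0.71, array([258.2,  45.8]), array([ 424.4, -298.9,  114.6]))]
press_arm [(0.7, array([261.5, 100.7]), array([ 403.9, -297.8,   29. ])), (0.68, array([258.6,  78.2]), array([ 410.6, -296.8,  114.3]))]
press_tip []
lidA_mark [(0.73, array([257.9, 131.9]), array([ 381.3, -291.3,   38.9]))]
lidA_bar [(0.83, array([259.4, 239. ]), array([ 318. , -282.2,   92.8])), (0.45, array([258.4,  79. ]), array([ 410.2, -296.7,  114.4]))]
lidA [(0.73, array([260.9, 208.9]), array([ 338.1, -286.4,   92.7]))]
bed ((379.22998046875, -291.23681640625), (170.36172485351562, 192.3233642578125), 80.75382995605469) 31880
cap ((425.39654541015625, -298.8836669921875), 18.775466918945312) [ 425.5 -298.9  114.1] 5190
-80 [37.5 38.1 38.7] [38.3, 38.0, 38.0]
-70 [37.6 38.3 38.8] [38.5, 38.3, 38.1]
-60 [37.7 38.2 38.8] [38.3, 38.4, 38.1]
-50 [37.7 38.3 38.9] [38.4, 38.4, 38.2]
-40 [37.7 38.3 38.9] [38.4, 38.3, 38.1]
-30 [37.7 38.3 38.9] [38.3, 38.8, 38.0]
-20 [29.  35.7 37.9] [36.3, 35.9, 35.6]
-10 [28.7 29.2 29.8] [29.2, 29.2, 29.4]
```

{"fn": "move_arm", "kwargs": {"plan": [{"x": 0, "y": 0, "z": 0.6, "rx": 0, "ry": 0, "rz": 0}, {"x": 0, "y": 0, "z": 0.4, "rx": 0, "ry": 0, "rz": 0}, {"x": 0, "y": 0, "z": 0, "rx": 0, "ry": 0, "rz": 0}, {"x": 0, "y": 0, "z": 0, "rx": 0, "ry": 0, "rz": 0}]}}

```text
time_s: 19.15
ee_pos: [318.1, -282.1, 99.7]
ee_rot: [180.0, -0.0, -9.2]
force: [-1.2, 0.1, 5.5]
gripper_width: 8.4
gripper_force: 45.0
```

```bash
cat > mk.py <<'E'
from h import *
np.set_printoptions(precision=2,suppress=True)
f=grab_frame('wrist');s=state();print(s['ee_pos'],s['force'])
L=[l for l in landmark_of('wrist','lidA_mark') if 30<(X:=at_z(f,l['point'],38))[0]-s['ee_pos'][0]+30 or 1]
for l in L[:2]:
    c,r=np.round(l['point']).astype(int);g=f['img'][r-18:r+19,c-18:c+19].mean(2)
    _,b=cv2.threshold(g.astype(np.uint8),0,255,cv2.THRESH_BINARY_INV+cv2.THRESH_OTSU)
    n,lab,st,ce=cv2.connectedComponentsWithStats(b)
    for i in range(1,n):
        if 3<st[i,4]<400 and st[i,2]<30 and 0<st[i,0]: print(l['p'],st[i],ce[i]+[c-18,r-18],at_z(f,ce[i]+[c-18,r-18],38))
a=np.deg2rad(-9.2);c=np.array([425.5,-298.9]);print('net',[at_z(f,l['point'],38) for l in L[:1]])
save(f,'mk_%d.png'%(s['time_s']*10),(180,20,340,180),4)
P=cloud(f,np.ones((384,512),bool));q=P[(P[:,2]>111)&(P[:,2]<119)&(abs(P[:,0]-425)<60)&(abs(P[:,1]+299)<60)]
print('cap',cv2.minEnclosingCircle(q[:,:2].astype(np.float32)))
E
python3 mk.py; ls -t pics|head -1
```

```text
[ 318.1  -282.12   99.75] [-1.54 -0.99  5.69]
0.6 [ 11   6  19  19 168] [259.14 133.63] [ 379.96 -292.29   38.  ]
0.6 [18 13  5  6 24] [259.12 133.67] [ 379.94 -292.27   38.  ]
net [array([ 378.79, -290.18,   38.  ])]
cap ((425.6444396972656, -298.7509765625), 18.740535736083984)
mk_192.png
```

The mark ring is at (380.0, -292.3) and the tip is under the cap centre at (425.6, -298.9), so I slide in about 46 mm.

{"fn": "move_arm", "kwargs": {"plan": [{"x": 3, "y": 0, "z": -0.3, "rx": 0, "ry": 0, "rz": 0}, {"x": 6, "y": -0.2, "z": 0, "rx": 0, "ry": 0, "rz": 0}, {"x": 7, "y": -0.2, "z": 0, "rx": 0, "ry": 0, "rz": 0}, {"x": 8, "y": -0.2, "z": 0, "rx": 0, "ry": 0, "rz": 0}, {"x": 8, "y": -0.2, "z": 0, "rx": 0, "ry": 0, "rz": 0}, {"x": 8, "y": 0, "z": 0, "rx": 0, "ry": 0, "rz": 0}, {"x": 4, "y": 0, "z": 0, "rx": 0, "ry": 0, "rz": 0}, {"x": 2, "y": 0, "z": 0, "rx": 0, "ry": 0, "rz": 0}, {"x": 0, "y": 0, "z": 0, "rx": 0, "ry": 0, "rz": 0}, {"x": 0, "y": 0, "z": 0, "rx": 0, "ry": 0, "rz": 0}]}}

```text
time_s: 20.25
ee_pos: [363.0, -288.1, 99.7]
ee_rot: [-180.0, 0.1, -9.2]
force: [-3.0, 1.4, 7.1]
gripper_width: 9.2
gripper_force: 45.0
```

```bash
python3 pr.py; python3 - <<'E'
from h import *
P=np.load('P.npy');np.set_printoptions(precision=1,suppress=True)
a=np.deg2rad(-9.2);Rz=np.array([[np.cos(a),np.sin(a)],[-np.sin(a),np.cos(a)]])
l=(P[:,:2]-[425.6,-298.9])@Rz.T;z=P[:,2]
m=(abs(z-38)<3)&(abs(l[:,1])<50)&(l[:,0]>-70)&(l[:,0]<40)
print('lid rel tip: x',np.percentile(l[m,0],[97,99,99.8]),'y',np.percentile(l[m,1],[.2,1,99,99.8]),m.sum())
for y in(-35,-25,25,35):
    k=m&(abs(l[:,1]-y)<5); print(y,np.percentile(l[k,0],[98,99.7]))
E
ls -t pics|head -1
```

```text
[ 363.  -288.1   99.7] [-180.     0.1   -9.2] 20.25 9.166806110905265
press [(0.62, array([259.9, 154.2]), array([ 419.9, -297.9,  114. ]))]
ram_top [(0.56, array([261.2, 142.3]), array([ 425.7, -299.5,  114.3]))]
press_arm [(0.42, array([260.9, 207.8]), array([ 383.8, -292.7,   92.3]))]
press_tip []
lidA_mark []
lidA_bar [(0.68, array([255.9, 235.3]), array([ 365.5, -286.5,   91.3]))]
lidA [(0.6, array([260.3, 205.8]), array([ 385.1, -292.6,   92.2]))]
bed ((391.9106140136719, -293.00970458984375), (170.27821350097656, 229.47647094726562), 80.77861022949219) 25976
cap ((410.27081298828125, -296.099365234375), 34.69353485107422) [ 424.2 -298.8  114.1] 4345
lid rel tip: x [ 7.8  9.3 10. ] y [-39.4 -38.9  39.7  40.1] 5241
-35 [ 8.6 10. ]
-25 [ 8.5 10. ]
25 [ 9. 10.]
35 [ 8.8 10.1]
w_202.png
```

{"fn": "move_arm", "kwargs": {"plan": [{"x": 0.7, "y": 0, "z": -0.3, "rx": 0, "ry": 0, "rz": 0}, {"x": 0, "y": 0, "z": -0.3, "rx": 0, "ry": 0, "rz": 0}, {"x": 0, "y": 0, "z": 0, "rx": 0, "ry": 0, "rz": 0}]}}

```text
time_s: 20.95
ee_pos: [364.5, -288.5, 99.8]
ee_rot: [-180.0, -0.0, -9.2]
force: [-0.1, -0.8, -1.4]
gripper_width: 8.9
gripper_force: 45.0
```

{"fn": "move_arm", "kwargs": {"plan": [{"x": 0, "y": 0, "z": 0, "rx": 0, "ry": 0, "rz": 0}, {"x": 0, "y": 0, "z": 0, "rx": 0, "ry": 0, "rz": 0}, {"x": 0, "y": 0, "z": 0, "rx": 0, "ry": 0, "rz": 0}, {"x": 0, "y": 0, "z": 0, "rx": 0, "ry": 0, "rz": 0}, {"x": 0, "y": 0, "z": 0, "rx": 0, "ry": 0, "rz": 0}, {"x": 0, "y": 0, "z": -5, "rx": 0, "ry": 0, "rz": 0}, {"x": 0, "y": 0, "z": -15, "rx": 0, "ry": 0, "rz": 0}, {"x": 0, "y": 0, "z": -25, "rx": 0, "ry": 0, "rz": 0}, {"x": 0, "y": 0, "z": -25, "rx": 0, "ry": 0, "rz": 0}, {"x": 0, "y": 0, "z": 0, "rx": 0, "ry": 0, "rz": 0}], "grip": 0.4}}

```text
time_s: 21.95
ee_pos: [366.0, -290.0, 173.5]
ee_rot: [179.8, -0.4, -9.2]
force: [1.2, -1.4, 0.5]
gripper_width: 36.5
gripper_force: 0.0
```

```bash
cat > rel.py <<'E'
from h import *
f=grab_frame('wrist');s=state();print(s['ee_pos'],s['gripper_width'])
P=cloud(f,np.ones((384,512),bool));np.set_printoptions(precision=1,suppress=True)
a=np.deg2rad(-9.2);Rz=np.array([[np.cos(a),np.sin(a)],[-np.sin(a),np.cos(a)]])
l=(P[:,:2]-[425.6,-298.9])@Rz.T;z=P[:,2]
m=(abs(z-38)<3)&(abs(l[:,1])<50)&(l[:,0]>-140)&(l[:,0]<40)
print('lid rel tip: x',np.percentile(l[m,0],[.2,1,97,99,99.8]),'y',np.percentile(l[m,1],[.2,1,99,99.8]),m.sum())
for y in(-35,-25,25,35):
    k=m&(abs(l[:,1]-y)<5)&(l[:,0]>-60); print(y,np.percentile(l[k,0],[98,99.7]))
go([425.6,-298.9,s['ee_pos'][2]],-9.2)
E
python3 rel.py
```

```text
[ 365.03225622 -289.21305356  171.72573961] 36.591537945207094
lid rel tip: x [-136.4 -135.     7.    10.9   12. ] y [-39.6 -38.9  39.   39.7] 6180
-35 [10.8 11.9]
-25 [10.9 11.9]
25 [11. 12.]
35 [11. 12.]
shift [61.3 -0.2  0.2] turn [ 0. -0. -0.]
```

{"fn": "move_arm", "kwargs": {"plan": [{"x": 20, "y": 0, "z": 0, "rx": 0, "ry": 0, "rz": 0}, {"x": 20, "y": 0, "z": 0, "rx": 0, "ry": 0, "rz": 0}, {"x": 15, "y": 0, "z": 0, "rx": 0, "ry": 0, "rz": 0}, {"x": 6.3, "y": 0, "z": 0, "rx": 0, "ry": 0, "rz": 0}, {"x": 0, "y": 0, "z": 0, "rx": 0, "ry": 0, "rz": 0}, {"x": 0, "y": 0, "z": 0, "rx": 0, "ry": 0, "rz": 0}, {"x": 0, "y": 0, "z": 15, "rx": 0, "ry": 0, "rz": 0}, {"x": 0, "y": 0, "z": 15, "rx": 0, "ry": 0, "rz": 0}, {"x": 0, "y": 0, "z": 0, "rx": 0, "ry": 0, "rz": 0}, {"x": 0, "y": 0, "z": 0, "rx": 0, "ry": 0, "rz": 0}], "grip": 0}}

```text
time_s: 23.0
ee_pos: [424.2, -298.3, 140.4]
ee_rot: [-180.0, 0.0, -9.3]
force: [0.2, -0.2, -0.8]
gripper_width: 0.6
gripper_force: 0.0
```

{"fn": "move_arm", "kwargs": {"plan": [{"x": 1, "y": 0, "z": 4, "rx": 0, "ry": 0, "rz": 0}, {"x": 0, "y": 0, "z": 3, "rx": 0, "ry": 0, "rz": 0}, {"x": 0, "y": 0, "z": 3, "rx": 0, "ry": 0, "rz": 0}, {"x": 0, "y": 0, "z": 3, "rx": 0, "ry": 0, "rz": 0}, {"x": 0, "y": 0, "z": 3, "rx": 0, "ry": 0, "rz": 0}, {"x": 0, "y": 0, "z": 3, "rx": 0, "ry": 0, "rz": 0}, {"x": 0, "y": 0, "z": 2, "rx": 0, "ry": 0, "rz": 0}, {"x": 0, "y": 0, "z": 0, "rx": 0, "ry": 0, "rz": 0}, {"x": 0, "y": 0, "z": 0, "rx": 0, "ry": 0, "rz": 0}]}}

```text
time_s: 23.9
ee_pos: [426.1, -298.8, 119.4]
ee_rot: [180.0, -0.1, -9.2]
force: [1.0, -1.1, 3.1]
gripper_width: 0.2
gripper_force: 1.6
```

{"fn": "move_arm", "kwargs": {"plan": [{"x": 0, "y": 0, "z": 0.6, "rx": 0, "ry": 0, "rz": 0}, {"x": 0, "y": 0, "z": 0.6, "rx": 0, "ry": 0, "rz": 0}, {"x": 0, "y": 0, "z": 0, "rx": 0, "ry": 0, "rz": 0}, {"x": 0, "y": 0, "z": 0, "rx": 0, "ry": 0, "rz": 0}]}}

```text
time_s: 24.3
ee_pos: [426.0, -298.8, 118.1]
ee_rot: [180.0, -0.1, -9.2]
force: [1.7, -1.2, 3.3]
gripper_width: 0.6
gripper_force: 1.7
```

{"fn": "move_arm", "kwargs": {"plan": [{"x": 0, "y": 0, "z": 0.6, "rx": 0, "ry": 0, "rz": 0}, {"x": 0, "y": 0, "z": 0.5, "rx": 0, "ry": 0, "rz": 0}, {"x": 0, "y": 0, "z": 0, "rx": 0, "ry": 0, "rz": 0}, {"x": 0, "y": 0, "z": 0, "rx": 0, "ry": 0, "rz": 0}]}}

```text
time_s: 24.7
ee_pos: [426.0, -298.8, 117.8]
ee_rot: [180.0, -0.1, -9.2]
force: [0.6, -1.0, 8.7]
gripper_width: 0.1
gripper_force: 4.3
```

{"fn": "move_arm", "kwargs": {"plan": [{"x": 0, "y": 0, "z": 0.5, "rx": 0, "ry": 0, "rz": 0}, {"x": 0, "y": 0, "z": 0, "rx": 0, "ry": 0, "rz": 0}, {"x": 0, "y": 0, "z": 0, "rx": 0, "ry": 0, "rz": 0}]}}

```text
time_s: 25.0
ee_pos: [426.0, -298.8, 117.7]
ee_rot: [180.0, -0.1, -9.2]
force: [-0.7, -1.3, 10.5]
gripper_width: 0.4
gripper_force: 5.6
```

{"fn": "move_arm", "kwargs": {"plan": [{"x": 0, "y": 0, "z": -4, "rx": 0, "ry": 0, "rz": 0}, {"x": 0, "y": 0, "z": -10, "rx": 0, "ry": 0, "rz": 0}, {"x": 0, "y": 0, "z": -20, "rx": 0, "ry": 0, "rz": 0}, {"x": 0, "y": 0, "z": -20, "rx": 0, "ry": 0, "rz": 0}, {"x": -13, "y": 0, "z": 0, "rx": 0, "ry": 0, "rz": 0}, {"x": -20, "y": 0, "z": 0, "rx": 0, "ry": 0, "rz": 0}, {"x": -20, "y": 0, "z": 0, "rx": 0, "ry": 0, "rz": 0}, {"x": -10, "y": 0, "z": 0, "rx": 0, "ry": 0, "rz": 0}, {"x": 0, "y": 0, "z": 0, "rx": 0, "ry": 0, "rz": 0}, {"x": 0, "y": 0, "z": 0, "rx": 0, "ry": 0, "rz": 0}]}}

```text
time_s: 26.0
ee_pos: [363.5, -288.4, 170.1]
ee_rot: [-180.0, -0.0, -9.3]
force: [-0.3, -0.7, 0.4]
gripper_width: 0.4
gripper_force: 0.0
```

```bash
python3 rel.py;python3 -c "
from h import *
f=grab_frame('wrist')
for n in ('lidA_bar','lidA_mark'): print(n,[(round(l['p'],2),depth(f,l['point'])) for l in landmark_of('wrist',n)[:2]])"
```

```text
[ 363.91391087 -288.57630027  170.18327803] 0.8260967352728414
lid rel tip: x [-112.9 -110.9    7.5   10.4   11.4] y [-39.7 -39.2  39.3  39.8] 5349
-35 [10.3 11.3]
-25 [10.4 11.3]
25 [10.4 11.4]
35 [10.4 11.4]
shift [62.5  0.3  0. ] turn [-0. -0. -0.]
lidA_bar [(0.58, array([ 364.99758899, -287.11026156,   91.57457268]))]
lidA_mark []
```

{"fn": "move_arm", "kwargs": {"plan": [{"x": 0, "y": 0, "z": 0, "rx": 0, "ry": 0, "rz": 0}, {"x": 0, "y": 0, "z": 0, "rx": 0, "ry": 0, "rz": 0}, {"x": 0, "y": 0, "z": 5, "rx": 0, "ry": 0, "rz": 0}, {"x": 0, "y": 0, "z": 15, "rx": 0, "ry": 0, "rz": 0}, {"x": 0, "y": 0, "z": 20, "rx": 0, "ry": 0, "rz": 0}, {"x": 0, "y": 0, "z": 20, "rx": 0, "ry": 0, "rz": 0}, {"x": 0, "y": 0, "z": 14, "rx": 0, "ry": 0, "rz": 0}, {"x": 0, "y": 0, "z": 0, "rx": 0, "ry": 0, "rz": 0}, {"x": 0, "y": 0, "z": 0, "rx": 0, "ry": 0, "rz": 0}], "grip": 0.45}}

```text
time_s: 27.1
ee_pos: [363.6, -288.5, 96.4]
ee_rot: [-180.0, 0.0, -9.2]
force: [0.6, -1.1, 0.1]
gripper_width: 41.1
gripper_force: 0.0
```

{"fn": "move_arm", "kwargs": {"plan": [{"x": 0, "y": 0, "z": 0, "rx": 0, "ry": 0, "rz": 0}, {"x": 0, "y": 0, "z": 0, "rx": 0, "ry": 0, "rz": 0}, {"x": 0, "y": 0, "z": 0, "rx": 0, "ry": 0, "rz": 0}, {"x": 0, "y": 0, "z": 0, "rx": 0, "ry": 0, "rz": 0}, {"x": 0, "y": 0, "z": 0, "rx": 0, "ry": 0, "rz": 0}, {"x": 0, "y": 0, "z": 0, "rx": 0, "ry": 0, "rz": 0}, {"x": 0, "y": 0, "z": 0, "rx": 0, "ry": 0, "rz": 0}, {"x": 0, "y": 0, "z": 0, "rx": 0, "ry": 0, "rz": 0}], "grip": 0}}

```text
time_s: 27.9
ee_pos: [363.7, -288.5, 96.7]
ee_rot: [180.0, -0.0, -9.2]
force: [0.4, 0.6, 4.8]
gripper_width: 9.1
gripper_force: 45.0
```

{"fn": "move_arm", "kwargs": {"plan": [{"x": 0, "y": 0, "z": -1.5, "rx": 0, "ry": 0, "rz": 0}, {"x": 0, "y": 0, "z": -1.5, "rx": 0, "ry": 0, "rz": 0}, {"x": -10, "y": 0, "z": 0, "rx": 0, "ry": 0, "rz": 0}, {"x": -20, "y": 0, "z": 0, "rx": 0, "ry": 0, "rz": 0}, {"x": -20, "y": 0, "z": 0, "rx": 0, "ry": 0, "rz": 0}, {"x": -20, "y": 0, "z": 0, "rx": 0, "ry": 0, "rz": 0}, {"x": -20, "y": 0, "z": 0, "rx": 0, "ry": 0, "rz": 0}, {"x": -5, "y": 0, "z": -10, "rx": 0, "ry": 0, "rz": 0}, {"x": 0, "y": 0, "z": -25, "rx": 0, "ry": 0, "rz": 0}, {"x": 0, "y": 0, "z": -25, "rx": 0, "ry": 0, "rz": 0}]}}

```text
time_s: 28.9
ee_pos: [269.6, -273.1, 160.5]
ee_rot: [-180.0, 0.0, -9.3]
force: [-0.1, -0.3, -2.1]
gripper_width: 8.9
gripper_force: 45.0
```

{"fn": "move_arm", "kwargs": {"plan": [{"x": 0, "y": 0, "z": -25, "rx": 0, "ry": 0, "rz": 0}, {"x": 0, "y": 0, "z": -25, "rx": 0, "ry": 0, "rz": 0}, {"x": 0, "y": 0, "z": -10, "rx": 0, "ry": 0, "rz": 0}, {"x": 0, "y": 0, "z": 0, "rx": 0, "ry": 0, "rz": 0}, {"x": 0, "y": 0, "z": 0, "rx": 0, "ry": 0, "rz": 0}]}}

```text
time_s: 29.4
ee_pos: [269.4, -272.7, 218.6]
ee_rot: [-180.0, 0.1, -9.2]
force: [-0.7, 0.5, -2.5]
gripper_width: 8.9
gripper_force: 45.0
```

```bash
cat > tr.py <<'E'
from h import *
np.set_printoptions(precision=1,suppress=True)
def tray():
  for c in ('scene','side'):
    f=grab_frame(c)
    L=[l for l in masks_of(c,'tray') if l['pixels'].sum()>1500]
    if not L: print(c,'none');continue
    P=cloud(f,cv2.dilate(L[0]['pixels'].astype(np.uint8),np.ones((5,5)))>0)
    q=P[(P[:,2]>20)&(P[:,2]<34)]
    r=cv2.minAreaRect(q[:,:2].astype(np.float32));print(c,L[0]['p'],'rim rect',r,len(q))
tray();s=state();print(s['ee_pos'],s['ee_rot'],s['gripper_width'],s['time_s'])
go([440,373,230],0)
E
python3 tr.py
```

```text
scene 0.73 rim rect ((442.87158203125, 273.3687438964844), (193.81478881835938, 321.19757080078125), 0.5087995529174805) 695
side 0.96 rim rect ((438.79541015625, 272.8036193847656), (191.5635986328125, 324.89239501953125), 0.37085309624671936) 617
[ 269.4 -272.7  218.3] [-179.9    0.1   -9.2] 9.092675386502881 29.6
shift [  64.8 -664.7  -10.9] turn [-0.   0.  -0.2]
```

{"fn": "move_arm", "kwargs": {"plan": [{"x": 0, "y": 0, "z": 0, "rx": 0, "ry": 0, "rz": -0.08}, {"x": 0, "y": 0, "z": 0, "rx": 0, "ry": 0, "rz": -0.08}, {"x": 8, "y": -30, "z": 0, "rx": 0, "ry": 0, "rz": 0}, {"x": 12, "y": -45, "z": 0, "rx": 0, "ry": 0, "rz": 0}, {"x": 12, "y": -45, "z": 0, "rx": 0, "ry": 0, "rz": 0}, {"x": 12, "y": -45, "z": 0, "rx": 0, "ry": 0, "rz": 0}, {"x": 12, "y": -45, "z": 0, "rx": 0, "ry": 0, "rz": 0}, {"x": 12, "y": -45, "z": 0, "rx": 0, "ry": 0, "rz": 0}, {"x": 12, "y": -45, "z": 0, "rx": 0, "ry": 0, "rz": 0}, {"x": 12, "y": -45, "z": 0, "rx": 0, "ry": 0, "rz": 0}]}}

```text
time_s: 30.6
ee_pos: [362.0, 73.7, 218.9]
ee_rot: [180.0, 0.0, -0.0]
force: [0.6, -0.6, -1.6]
gripper_width: 9.3
gripper_force: 45.0
```

{"fn": "move_arm", "kwargs": {"plan": [{"x": 12, "y": -45, "z": 0, "rx": 0, "ry": 0, "rz": 0}, {"x": 12, "y": -45, "z": 0, "rx": 0, "ry": 0, "rz": 0}, {"x": 12, "y": -45, "z": 0, "rx": 0, "ry": 0, "rz": 0}, {"x": 12, "y": -45, "z": 0, "rx": 0, "ry": 0, "rz": 0}, {"x": 12, "y": -45, "z": 0, "rx": 0, "ry": 0, "rz": 0}, {"x": 12, "y": -45, "z": 0, "rx": 0, "ry": 0, "rz": 0}, {"x": 12, "y": -45, "z": 0, "rx": 0, "ry": 0, "rz": 0}, {"x": 7, "y": -31, "z": 0, "rx": 0, "ry": 0, "rz": 0}, {"x": 0, "y": 0, "z": 0, "rx": 0, "ry": 0, "rz": 0}, {"x": 0, "y": 0, "z": 0, "rx": 0, "ry": 0, "rz": 0}]}}

```text
time_s: 31.6
ee_pos: [453.1, 417.6, 217.6]
ee_rot: [179.8, 0.1, -0.0]
force: [0.5, -0.7, -2.7]
gripper_width: 9.0
gripper_force: 45.0
```

```bash
cat > tw.py <<'E'
from h import *
np.set_printoptions(precision=1,suppress=True)
s=state();print(s['ee_pos'],s['ee_rot'],s['gripper_width'],s['time_s'],s['qpos'])
f=grab_frame('wrist');P=cloud(f,np.ones((384,512),bool))
q=P[(P[:,2]>24)&(P[:,2]<34)&(abs(P[:,0]-440)<150)&(P[:,1]>70)]
for n,m in (('x',abs(q[:,1]-273)<120),('y',abs(q[:,0]-440)<80)):
    v=q[m][:,0 if n=='x' else 1]
    h,e=np.histogram(v,bins=np.arange(v.min(),v.max()+4,4));print(n,[(round(e[i]),h[i]) for i in np.argsort(-h)[:6]])
print([(n,round(l['p'],2),depth(f,l['point'])) for n in ('tray','lidA_mark') for l in landmark_of('wrist',n)[:2]])
E
python3 tw.py; python3 tr.py
```

```text
[453.1 417.6 217.6] [179.8   0.1  -0. ] 8.985164199981943 31.6 [ 41.6  22.7  85.2  -0.   72.3 131.6]
x [(533, np.int64(477)), (529, np.int64(365)), (349, np.int64(263)), (345, np.int64(186)), (361, np.int64(0)), (365, np.int64(0))]
y [(116, np.int64(493)), (608, np.int64(440)), (112, np.int64(183)), (120, np.int64(7)), (616, np.int64(4)), (644, np.int64(4))]
[('lidA_mark', 0.84, array([517.6, 417.7, 159.4])), ('lidA_mark', 0.66, array([481.5, 391.4, 300.1]))]
scene 0.62 rim rect ((443.82794189453125, 273.73321533203125), (320.66552734375, 192.2327117919922), 89.96414184570312) 470
side 0.61 rim rect ((438.5740051269531, 272.3098449707031), (191.47837829589844, 325.1300964355469), 0.24317651987075806) 468
[453.7 416.8 219.7] [-180.    -0.    -0.1] 9.036229347340138 31.95
shift [-13.6  43.8 -10.3] turn [-0. -0. -0.]
```

{"fn": "move_arm", "kwargs": {"plan": [{"x": -6, "y": 22, "z": 0, "rx": 0, "ry": 0, "rz": 0}, {"x": -6.5, "y": 22, "z": 0, "rx": 0, "ry": 0, "rz": 0}, {"x": 0, "y": 0, "z": 20, "rx": 0, "ry": 0, "rz": 0}, {"x": 0, "y": 0, "z": 35, "rx": 0, "ry": 0, "rz": 0}, {"x": 0, "y": 0, "z": 35, "rx": 0, "ry": 0, "rz": 0}, {"x": 0, "y": 0, "z": 30, "rx": 0, "ry": 0, "rz": 0}, {"x": 0, "y": 0, "z": 15, "rx": 0, "ry": 0, "rz": 0}, {"x": 0, "y": 0, "z": 5, "rx": 0, "ry": 0, "rz": 0}, {"x": 0, "y": 0, "z": 0, "rx": 0, "ry": 0, "rz": 0}, {"x": 0, "y": 0, "z": 0, "rx": 0, "ry": 0, "rz": 0}]}}

```text
time_s: 32.95
ee_pos: [441.8, 374.1, 80.5]
ee_rot: [-179.9, -0.1, -0.1]
force: [-0.1, -0.7, -1.6]
gripper_width: 8.7
gripper_force: 45.0
```

{"fn": "move_arm", "kwargs": {"plan": [{"x": 0, "y": 0, "z": 2, "rx": 0, "ry": 0, "rz": 0}, {"x": 0, "y": 0, "z": 2, "rx": 0, "ry": 0, "rz": 0}, {"x": 0, "y": 0, "z": 1, "rx": 0, "ry": 0, "rz": 0}, {"x": 0, "y": 0, "z": 0, "rx": 0, "ry": 0, "rz": 0}, {"x": 0, "y": 0, "z": 0, "rx": 0, "ry": 0, "rz": 0}]}}

```text
time_s: 33.45
ee_pos: [441.1, 373.6, 74.4]
ee_rot: [180.0, -0.0, -0.1]
force: [0.2, 0.1, -1.4]
gripper_width: 8.8
gripper_force: 45.0
```

{"fn": "move_arm", "kwargs": {"plan": [{"x": 0, "y": 0, "z": 1, "rx": 0, "ry": 0, "rz": 0}, {"x": 0, "y": 0, "z": 1, "rx": 0, "ry": 0, "rz": 0}, {"x": 0, "y": 0, "z": 0.5, "rx": 0, "ry": 0, "rz": 0}, {"x": 0, "y": 0, "z": 0, "rx": 0, "ry": 0, "rz": 0}, {"x": 0, "y": 0, "z": 0, "rx": 0, "ry": 0, "rz": 0}]}}

```text
time_s: 33.95
ee_pos: [441.1, 373.6, 71.8]
ee_rot: [180.0, -0.0, -0.1]
force: [1.4, -0.0, -0.6]
gripper_width: 8.7
gripper_force: 45.0
```

{"fn": "move_arm", "kwargs": {"plan": [{"x": 0, "y": 0, "z": 0, "rx": 0, "ry": 0, "rz": 0}, {"x": 0, "y": 0, "z": 0, "rx": 0, "ry": 0, "rz": 0}, {"x": 0, "y": 0, "z": 0, "rx": 0, "ry": 0, "rz": 0}, {"x": 0, "y": 0, "z": 0, "rx": 0, "ry": 0, "rz": 0}, {"x": 0, "y": 0, "z": 0, "rx": 0, "ry": 0, "rz": 0}, {"x": 0, "y": 0, "z": -10, "rx": 0, "ry": 0, "rz": 0}, {"x": 0, "y": 0, "z": -30, "rx": 0, "ry": 0, "rz": 0}, {"x": 0, "y": 0, "z": -50, "rx": 0, "ry": 0, "rz": 0}, {"x": 0, "y": 0, "z": -50, "rx": 0, "ry": 0, "rz": 0}, {"x": 0, "y": 0, "z": -50, "rx": 0, "ry": 0, "rz": 0}], "grip": 0.45}}

```text
time_s: 34.95
ee_pos: [440.8, 373.4, 264.6]
ee_rot: [-180.0, -0.0, -0.1]
force: [0.8, 1.1, -0.5]
gripper_width: 40.9
gripper_force: 0.0
```

{"fn": "move_arm", "kwargs": {"plan": [{"x": 0, "y": 0, "z": -2, "rx": 0, "ry": 0, "rz": -0.146}, {"x": 0, "y": 0, "z": -2, "rx": 0, "ry": 0, "rz": -0.146}, {"x": 0, "y": 0, "z": -2, "rx": 0, "ry": 0, "rz": -0.146}, {"x": 0, "y": 0, "z": -2, "rx": 0, "ry": 0, "rz": -0.146}, {"x": 0, "y": 0, "z": -2, "rx": 0, "ry": 0, "rz": -0.146}, {"x": 0, "y": 0, "z": -2, "rx": 0, "ry": 0, "rz": -0.146}, {"x": 0, "y": 0, "z": -2, "rx": 0, "ry": 0, "rz": -0.146}, {"x": 0, "y": 0, "z": -2, "rx": 0, "ry": 0, "rz": -0.146}, {"x": 0, "y": 0, "z": -2, "rx": 0, "ry": 0, "rz": -0.146}, {"x": 0, "y": 0, "z": -2, "rx": 0, "ry": 0, "rz": -0.146}], "grip": 1}}

```text
time_s: 35.95
ee_pos: [441.0, 373.6, 282.7]
ee_rot: [180.0, -0.0, 83.9]
force: [-0.3, -0.5, -0.5]
gripper_width: 90.9
gripper_force: 0.0
```

{"fn": "move_arm", "kwargs": {"plan": [{"x": 0, "y": 0, "z": 0, "rx": 0, "ry": 0, "rz": -0.142}, {"x": -39, "y": 17, "z": 0, "rx": 0, "ry": 0, "rz": 0}, {"x": -39, "y": 17, "z": 0, "rx": 0, "ry": 0, "rz": 0}, {"x": -39, "y": 17, "z": 0, "rx": 0, "ry": 0, "rz": 0}, {"x": -39, "y": 17, "z": 0, "rx": 0, "ry": 0, "rz": 0}, {"x": -39, "y": 17, "z": 0, "rx": 0, "ry": 0, "rz": 0}, {"x": -39, "y": 17, "z": 0, "rx": 0, "ry": 0, "rz": 0}, {"x": -39, "y": 17, "z": 0, "rx": 0, "ry": 0, "rz": 0}, {"x": -39, "y": 17, "z": 0, "rx": 0, "ry": 0, "rz": 0}, {"x": -39, "y": 17, "z": 0, "rx": 0, "ry": 0, "rz": 0}]}}

```text
time_s: 36.95
ee_pos: [604.9, 25.7, 282.8]
ee_rot: [179.9, -0.0, 91.7]
force: [0.3, 0.1, -0.1]
gripper_width: 91.0
gripper_force: 0.0
```

{"fn": "move_arm", "kwargs": {"plan": [{"x": -39, "y": 17, "z": 0, "rx": 0, "ry": 0, "rz": 0}, {"x": 0, "y": 0, "z": 0, "rx": 0, "ry": 0, "rz": 0}, {"x": 0, "y": 0, "z": 0, "rx": 0, "ry": 0, "rz": 0}]}}

```text
time_s: 37.25
ee_pos: [622.6, -11.8, 282.1]
ee_rot: [-180.0, -0.0, 91.6]
force: [-0.4, 1.1, 0.1]
gripper_width: 91.4
gripper_force: 0.0
```

```bash
python3 rk.py; python3 fit.py -18; ls -t pics | head -1; python3 - <<'E'
from h import *
f=grab_frame('scene'); 
for n in('lidA','lidA_mark','lidA_bar','lidB_mark'):print(n,[(round(l['p'],2),np.round(l['point']),np.round(depth(f,l['point']))) for l in landmark_of('scene',n)[:4]])
w=grab_frame('wrist')
a=cv2.resize(f['img'][150:330,180:420],(400,300),interpolation=cv2.INTER_CUBIC);b=cv2.resize(w['img'],(400,300))
cv2.imwrite('pics/v2.png',np.hstack([a,b])[:,:,::-1])
E
```

```text
[622.6 -11.8 282.1] [-180.    -0.    91.6] 37.25
x 650 665 y mid -39.41215917403351 -40.05266958049247 w 8.287145824262595 113
x 650 665 y mid 4.10022011092867 3.8976799825265838 w 7.759811301737679 120
x 650 665 y mid 128.77650589647476 129.1151860816342 w 8.60505571340667 188
x 665 680 y mid -38.442674216850236 -38.86232251859683 w 6.280017274394133 103
x 665 680 y mid 4.963026593067539 4.382224626312825 w 8.631028397495754 126
x 665 680 y mid 129.30504609865793 129.65247905344998 w 8.259029328540109 188
x 680 695 y mid -37.9858149567421 -38.24946091408364 w 6.66582657610482 90
x 680 695 y mid 5.928979858056138 5.646608636261391 w 7.052955992085678 123
x 680 695 y mid 129.8524127580974 130.14915826771 w 8.562980213911217 189
lidA_bar []
lidA_mark []
lidB_bar [(0.74, array([276.9, 202.6]), array([640. , -17. , 183.5]))]
lidB_mark [(0.71, array([270.2, 244.3]), array([638.4, -89. , 130. ])), (0.47, array([274. , 186.3]), array([636.5,  -0.8, 183.1]))]
rack_prongs []
prong slope,y@632 [  0.05 -40.39] ztop 174.12805583908198 338
prong slope,y@632 [0.06 2.75] ztop 174.17958213297604 408
bar slope,x@yc [ -0.03 638.37] y range -53.93105766130399 17.89854077415861 z [181.18 183.21 184.35]
per y [array([639.1,  72. ]), array([639.,  85.]), array([638.6,  83. ]), array([638.3,  91. ]), array([638.3, 101. ]), array([637.8,  97. ]), array([637.6, 105. ])]
w_372.png
lidA [(0.98, array([328., 300.]), array([473., 377.,  63.])), (0.62, array([372., 249.]), array([223., 317.,   8.]))]
lidA_mark [(0.73, array([314., 312.]), array([515., 372.,  11.])), (0.72, array([353., 251.]), array([280., 286.,   8.])), (0.66, array([218., 233.]), array([633.,  34., 129.]))]
lidA_bar [(0.91, array([377., 238.]), array([181., 298.,   8.])), (0.63, array([334., 294.]), array([449., 375.,  66.]))]
lidB_mark [(0.84, array([197., 208.]), array([652., -48., 178.]))]
```

View pics/v2.png

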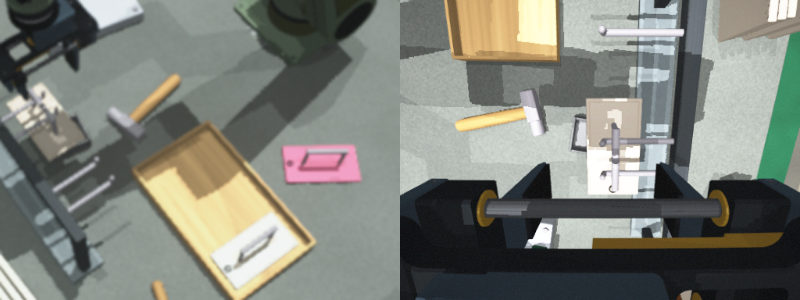

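Left half: lid A lies flat in the tray at (255,250) and nothing else has moved. Right half: lid B shows no mark on its +y end at (612,110), so its mark is on the -y end. The network puts it at y -89, which fits.

{"fn": "move_arm", "kwargs": {"plan": [{"x": -3, "y": 7, "z": 15, "rx": 0, "ry": 0, "rz": -0.003}, {"x": -3, "y": 7, "z": 20, "rx": 0, "ry": 0, "rz": 0}, {"x": -1, "y": 1.6, "z": 20, "rx": 0, "ry": 0, "rz": 0}, {"x": 0, "y": 0, "z": 0, "rx": 0, "ry": 0, "rz": 0}, {"x": 0, "y": 0, "z": 0, "rx": 0, "ry": 0, "rz": 0}, {"x": 0, "y": 0, "z": 0, "rx": 0, "ry": 0, "rz": 0}]}}

```text
time_s: 38.45
ee_pos: [639.1, -17.7, 227.7]
ee_rot: [179.9, 0.0, 91.9]
force: [0.0, 0.1, 0.2]
gripper_width: 91.1
gripper_force: 0.0
```

```bash
python3 rk.py; python3 fit.py -18; python3 -c "
from h import *
go([638.4,-18.3,191.6],91.8)"
```

```text
[639.1 -17.7 227.7] [179.9   0.   91.9] 38.45
x 650 665 y mid -38.92781158278505 -39.49667732896338 w 7.710085556933976 178
x 650 665 y mid 4.435858742078441 4.073058005741607 w 7.8110642342357 192
x 650 665 y mid 128.79726773747717 129.5620056696636 w 8.7714824647867 314
x 665 680 y mid -38.45795890407905 -39.40458371607493 w 7.973025888296959 179
x 665 680 y mid 4.892094179824398 4.4964047643162495 w 7.909588459412575 190
x 665 680 y mid 129.12296504049112 129.59998597501334 w 8.899945857329868 328
x 680 695 y mid -37.92250647566168 -38.56668438877496 w 7.665623660856966 172
x 680 695 y mid 5.358749788379344 5.038726996874441 w 7.7856586327136315 187
x 680 695 y mid 129.68967141761792 130.4922357238354 w 8.815423628471734 328
lidA_bar []
lidA_mark [(0.43, array([ 97.1, 148.2]), array([425.4,  10.1,  24.3]))]
lidB_bar [(0.67, array([262.9, 218.9]), array([642. , -18.8, 182.7])), (0.34, array([ 98.4, 148.6]), array([427.2,   9.6,  24.4]))]
lidB_mark [(0.81, array([258.1, 260.1]), array([637.3,  15.1, 302.5]))]
rack_prongs [(0.35, array([260.7, 220.3]), array([640.3, -19.6, 183.8]))]
prong slope,y@632 [  0.03 -39.76] ztop 174.060060134031 589
prong slope,y@632 [0.03 3.62] ztop 174.2192418870204 633
bar slope,x@yc [ -0.02 638.46] y range -49.087425379798326 17.93184148260279 z [181.36 183.21 184.33]
per y [array([639.1,  59. ]), array([638.8, 123. ]), array([638.5, 129. ]), array([638.4, 143. ]), array([638.3, 150. ]), array([638.1, 157. ]), array([638., 173.])]
shift [-0.7 -0.3 35.9] turn [0.001 0.    0.002]
```

{"fn": "move_arm", "kwargs": {"plan": [{"x": -0.4, "y": -0.5, "z": 13, "rx": 0, "ry": 0, "rz": 0}, {"x": 0, "y": 0, "z": 13, "rx": 0, "ry": 0, "rz": 0}, {"x": 0, "y": 0, "z": 8.5, "rx": 0, "ry": 0, "rz": 0}, {"x": 0, "y": 0, "z": 0, "rx": 0, "ry": 0, "rz": 0}, {"x": 0, "y": 0, "z": 0, "rx": 0, "ry": 0, "rz": 0}]}}

```text
time_s: 39.25
ee_pos: [637.8, -18.1, 191.7]
ee_rot: [-179.9, -0.0, 91.9]
force: [0.2, -0.5, 0.4]
gripper_width: 91.1
gripper_force: 0.1
```

{"fn": "move_arm", "kwargs": {"plan": [{"x": 0, "y": 0, "z": 0, "rx": 0, "ry": 0, "rz": 0}, {"x": 0, "y": 0, "z": 0, "rx": 0, "ry": 0, "rz": 0}, {"x": 0, "y": 0, "z": 0, "rx": 0, "ry": 0, "rz": 0}, {"x": 0, "y": 0, "z": 0, "rx": 0, "ry": 0, "rz": 0}, {"x": 0, "y": 0, "z": 0, "rx": 0, "ry": 0, "rz": 0}, {"x": 0, "y": 0, "z": 0, "rx": 0, "ry": 0, "rz": 0}, {"x": 0, "y": 0, "z": 0, "rx": 0, "ry": 0, "rz": 0}, {"x": 0, "y": 0, "z": 0, "rx": 0, "ry": 0, "rz": 0}, {"x": 0, "y": 0, "z": 0, "rx": 0, "ry": 0, "rz": 0}, {"x": 0, "y": 0, "z": 0, "rx": 0, "ry": 0, "rz": 0}], "grip": 0}}

```text
time_s: 40.25
ee_pos: [637.6, -18.4, 192.2]
ee_rot: [-179.9, 0.1, 91.9]
force: [-0.9, -1.5, 0.2]
gripper_width: 13.7
gripper_force: 0.7
```

{"fn": "move_arm", "kwargs": {"plan": [{"x": 0, "y": 0, "z": 0, "rx": 0, "ry": 0, "rz": 0}, {"x": 0, "y": 0, "z": 0, "rx": 0, "ry": 0, "rz": 0}, {"x": 0, "y": 0, "z": 0, "rx": 0, "ry": 0, "rz": 0}, {"x": 0, "y": 0, "z": 0, "rx": 0, "ry": 0, "rz": 0}]}}

```text
time_s: 40.65
ee_pos: [638.1, -18.0, 192.3]
ee_rot: [180.0, 0.0, 91.9]
force: [-0.0, -0.8, -0.2]
gripper_width: 9.0
gripper_force: 45.2
```

{"fn": "move_arm", "kwargs": {"plan": [{"x": 0, "y": 0, "z": -5, "rx": 0, "ry": 0, "rz": 0}, {"x": 0, "y": 0, "z": -5, "rx": 0, "ry": 0, "rz": 0}, {"x": 0, "y": 0, "z": -5, "rx": 0, "ry": 0, "rz": 0}, {"x": 0, "y": 0, "z": -5, "rx": 0, "ry": 0, "rz": 0}, {"x": 0, "y": 0, "z": -5, "rx": 0, "ry": 0, "rz": 0}, {"x": 0, "y": 0, "z": 0, "rx": 0, "ry": 0, "rz": 0}, {"x": 0, "y": 0, "z": 0, "rx": 0, "ry": 0, "rz": 0}]}}

```text
time_s: 41.35
ee_pos: [638.0, -18.0, 217.5]
ee_rot: [180.0, 0.0, 91.9]
force: [0.3, -1.0, -1.0]
gripper_width: 8.8
gripper_force: 45.0
```

{"fn": "move_arm", "kwargs": {"plan": [{"x": 0, "y": -15, "z": 0, "rx": 0, "ry": 0, "rz": 0}, {"x": 0, "y": -20, "z": 0, "rx": 0, "ry": 0, "rz": 0}, {"x": 0, "y": -20, "z": 0, "rx": 0, "ry": 0, "rz": 0}, {"x": 0, "y": -25, "z": 0, "rx": 0, "ry": 0, "rz": 0}, {"x": 0, "y": -25, "z": 0, "rx": 0, "ry": 0, "rz": 0}, {"x": 0, "y": -25, "z": 0, "rx": 0, "ry": 0, "rz": 0}, {"x": 0, "y": -25, "z": 0, "rx": 0, "ry": 0, "rz": 0}, {"x": 0, "y": -20, "z": -25, "rx": 0, "ry": 0, "rz": 0}, {"x": 0, "y": 0, "z": -30, "rx": 0, "ry": 0, "rz": 0}, {"x": 0, "y": 0, "z": -25, "rx": 0, "ry": 0, "rz": 0}]}}

```text
time_s: 42.35
ee_pos: [462.4, -23.8, 298.7]
ee_rot: [180.0, 0.0, 91.9]
force: [-0.3, 0.1, -1.4]
gripper_width: 8.6
gripper_force: 45.0
```

{"fn": "move_arm", "kwargs": {"plan": [{"x": 0, "y": 0, "z": 0, "rx": 0, "ry": 0, "rz": -0.138}, {"x": 0, "y": 0, "z": 0, "rx": 0, "ry": 0, "rz": -0.138}, {"x": 0, "y": 0, "z": 0, "rx": 0, "ry": 0, "rz": -0.138}, {"x": 0, "y": 0, "z": 0, "rx": 0, "ry": 0, "rz": -0.138}, {"x": 0, "y": 0, "z": 0, "rx": 0, "ry": 0, "rz": -0.138}, {"x": 0, "y": 0, "z": 0, "rx": 0, "ry": 0, "rz": -0.138}, {"x": 0, "y": 0, "z": 0, "rx": 0, "ry": 0, "rz": -0.138}, {"x": 0, "y": 0, "z": 0, "rx": 0, "ry": 0, "rz": -0.138}, {"x": 0, "y": 0, "z": 0, "rx": 0, "ry": 0, "rz": -0.138}, {"x": 0, "y": 0, "z": 0, "rx": 0, "ry": 0, "rz": -0.136}]}}

```text
time_s: 43.35
ee_pos: [462.8, -23.8, 297.1]
ee_rot: [-180.0, -0.0, 171.2]
force: [-0.2, -0.6, -1.5]
gripper_width: 8.4
gripper_force: 45.0
```

```bash
python3 -c "
from h import *
s=state();print(s['ee_pos'],s['ee_rot'],s['gripper_width'],s['time_s'],s['qpos'])
go([317,-281.3,300],170.8)
F={}
for c in('scene','side'):
    f=grab_frame(c)
    for n in('lidB_mark','lidB_bar','tray'):print(c,n,[(round(l['p'],2),np.round(l['point']),np.round(depth(f,l['point']))) for l in landmark_of(c,n)[:4]])
    F[c]=f['img'][100:300,150:400]
cv2.imwrite('pics/v3.png',cv2.resize(np.hstack([F['scene'],F['side']])[:,:,::-1],(800,320),interpolation=cv2.INTER_CUBIC))
"
```

```text
[462.80995136 -23.77168224 297.11445205] [-1.79995313e+02 -3.12987147e-02  1.71163854e+02] 8.419860236294722 43.35 [-4.36078944e+00  5.99413113e+00  9.65101496e+01 -2.28424882e-03
  7.75272883e+01 -8.55241511e+01]
shift [ 104.5 -276.9   -2.8] turn [-0.    -0.001  0.006]
scene lidB_mark [(0.7, array([232., 184.]), array([533., -27., 234.])), (0.66, array([332., 295.]), array([455., 374.,  68.]))]
scene lidB_bar [(0.81, array([249., 164.]), array([481., -13., 306.]))]
scene tray [(0.69, array([310., 278.]), array([453., 274.,   3.]))]
side lidB_mark [(0.94, array([228., 166.]), array([528., -23., 234.]))]
side lidB_bar [(0.69, array([248., 155.]), array([453.,  -6., 292.]))]
side tray [(0.7, array([244., 273.]), array([437., 274.,   5.])), (0.21, array([257., 222.]), array([419.,  16.,  18.]))]
```

View pics/v3.png

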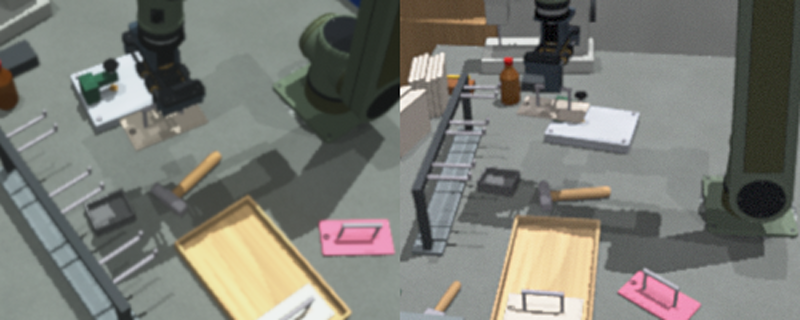

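Lid B's mark, at (175,125) on the left, points to world +x, towards the throat. The tray holds lid A flat. I'll lay lid B at the bed's front, regrip it half-turned so the wrist camera sees the mark, and repeat the same procedure.

{"fn": "move_arm", "kwargs": {"plan": [{"x": 13, "y": -34.6, "z": 0, "rx": 0, "ry": 0, "rz": 0.006}, {"x": 13, "y": -34.6, "z": 0, "rx": 0, "ry": 0, "rz": 0}, {"x": 13, "y": -34.6, "z": 0, "rx": 0, "ry": 0, "rz": 0}, {"x": 13, "y": -34.6, "z": 0, "rx": 0, "ry": 0, "rz": 0}, {"x": 13, "y": -34.6, "z": 0, "rx": 0, "ry": 0, "rz": 0}, {"x": 13, "y": -34.6, "z": 0, "rx": 0, "ry": 0, "rz": 0}, {"x": 13, "y": -34.6, "z": 0, "rx": 0, "ry": 0, "rz": 0}, {"x": 13, "y": -34.6, "z": 0, "rx": 0, "ry": 0, "rz": 0}, {"x": 0, "y": 0, "z": 0, "rx": 0, "ry": 0, "rz": 0}, {"x": 0, "y": 0, "z": 0, "rx": 0, "ry": 0, "rz": 0}]}}

```text
time_s: 44.75
ee_pos: [314.8, -280.0, 297.3]
ee_rot: [180.0, 0.0, 170.3]
force: [0.4, 0.1, -1.6]
gripper_width: 8.6
gripper_force: 45.0
```

```bash
python3 -c "
from h import *
s=state();print(s['ee_pos'],s['ee_rot'],s['gripper_width'],s['time_s'],s['qpos'])
go([317,-281.3,108],170.8)
f=grab_frame('wrist');P=cloud(f,np.ones((384,512),bool))
a=np.deg2rad(-9.2);Rz=np.array([[np.cos(a),np.sin(a)],[-np.sin(a),np.cos(a)]])
l=(P[:,:2]-[425.6,-298.9])@Rz.T;z=P[:,2]
m=(abs(z-s['ee_pos'][2]+62)<12)&(abs(l[:,1])<60)
print(np.percentile(l[m,0],[.3,1,99]),np.percentile(l[m,1],[.3,99.7]),np.median(z[m]),m.sum(),[np.median(z[m&(abs(l[:,1]-y)<8)]) for y in (-28,0,28)])
"
```

```text
[ 314.76866981 -279.98175323  297.29528945] [1.79961368e+02 8.29598813e-03 1.70342551e+02] 8.569563457969332 44.75 [-4.32445304e+01  1.96763902e+00  1.00923009e+02  3.77201319e-02
  7.71238155e+01 -1.23595495e+02]
shift [ -2.4  -1.1 189.3] turn [ 0.001  0.    -0.008]
[-186.18849939 -185.82598431  -95.70043877] [-37.69507916  41.66320102] 234.64090271876614 9240 [np.float64(234.19217720374425), np.float64(234.6563739337628), np.float64(235.0958151488424)]
```

{"fn": "move_arm", "kwargs": {"plan": [{"x": -2.4, "y": 1.5, "z": 20, "rx": 0, "ry": 0, "rz": -0.008}, {"x": 0, "y": 0, "z": 30, "rx": 0, "ry": 0, "rz": 0}, {"x": 0, "y": 0, "z": 35, "rx": 0, "ry": 0, "rz": 0}, {"x": 0, "y": 0, "z": 35, "rx": 0, "ry": 0, "rz": 0}, {"x": 0, "y": 0, "z": 30, "rx": 0, "ry": 0, "rz": 0}, {"x": 0, "y": 0, "z": 25, "rx": 0, "ry": 0, "rz": 0}, {"x": 0, "y": 0, "z": 14, "rx": 0, "ry": 0, "rz": 0}, {"x": 0, "y": 0, "z": 3, "rx": 0, "ry": 0, "rz": 0}, {"x": 0, "y": 0, "z": 0, "rx": 0, "ry": 0, "rz": 0}, {"x": 0, "y": 0, "z": 0, "rx": 0, "ry": 0, "rz": 0}]}}

```text
time_s: 45.8
ee_pos: [318.6, -278.8, 106.3]
ee_rot: [-179.9, 0.1, 171.0]
force: [0.0, 1.4, -0.7]
gripper_width: 9.1
gripper_force: 45.0
```

{"fn": "move_arm", "kwargs": {"plan": [{"x": 0, "y": 0, "z": 1.5, "rx": 0, "ry": 0, "rz": 0}, {"x": 0, "y": 0, "z": 1, "rx": 0, "ry": 0, "rz": 0}, {"x": 0, "y": 0, "z": 0.5, "rx": 0, "ry": 0, "rz": 0}, {"x": 0, "y": 0, "z": 0, "rx": 0, "ry": 0, "rz": 0}, {"x": 0, "y": 0, "z": 0, "rx": 0, "ry": 0, "rz": 0}]}}

```text
time_s: 46.3
ee_pos: [317.6, -278.7, 102.4]
ee_rot: [-180.0, 0.0, 170.9]
force: [0.4, 0.0, -1.7]
gripper_width: 8.9
gripper_force: 45.0
```

{"fn": "move_arm", "kwargs": {"plan": [{"x": 0, "y": -2.6, "z": 0.5, "rx": 0, "ry": 0, "rz": 0}, {"x": 0, "y": 0, "z": 0.7, "rx": 0, "ry": 0, "rz": 0}, {"x": 0, "y": 0, "z": 0.4, "rx": 0, "ry": 0, "rz": 0}, {"x": 0, "y": 0, "z": 0, "rx": 0, "ry": 0, "rz": 0}, {"x": 0, "y": 0, "z": 0, "rx": 0, "ry": 0, "rz": 0}]}}

```text
time_s: 46.8
ee_pos: [317.3, -281.2, 100.8]
ee_rot: [-180.0, 0.0, 171.0]
force: [0.1, 1.5, -0.2]
gripper_width: 9.1
gripper_force: 45.0
```

{"fn": "move_arm", "kwargs": {"plan": [{"x": 0, "y": 0, "z": 0.3, "rx": 0, "ry": 0, "rz": 0}, {"x": 0, "y": 0, "z": 0, "rx": 0, "ry": 0, "rz": 0}, {"x": 0, "y": 0, "z": 0, "rx": 0, "ry": 0, "rz": 0}, {"x": 0, "y": 0, "z": 0, "rx": 0, "ry": 0, "rz": 0}, {"x": 0, "y": 0, "z": 0, "rx": 0, "ry": 0, "rz": 0}, {"x": 0, "y": 0, "z": -10, "rx": 0, "ry": 0, "rz": 0}, {"x": 0, "y": 0, "z": -30, "rx": 0, "ry": 0, "rz": 0}, {"x": 0, "y": 0, "z": -40, "rx": 0, "ry": 0, "rz": 0}, {"x": 0, "y": 0, "z": -30, "rx": 0, "ry": 0, "rz": 0}, {"x": 0, "y": 0, "z": 0, "rx": 0, "ry": 0, "rz": 0}], "grip": 0.4}}

```text
time_s: 47.8
ee_pos: [319.3, -283.1, 215.2]
ee_rot: [-179.7, 0.5, 171.0]
force: [0.4, 0.5, -0.6]
gripper_width: 36.5
gripper_force: 0.0
```

{"fn": "move_arm", "kwargs": {"plan": [{"x": 0, "y": 0, "z": 0, "rx": 0, "ry": 0, "rz": 0.14}, {"x": 0, "y": 0, "z": 0, "rx": 0, "ry": 0, "rz": 0.14}, {"x": 0, "y": 0, "z": 0, "rx": 0, "ry": 0, "rz": 0.14}, {"x": 0, "y": 0, "z": 0, "rx": 0, "ry": 0, "rz": 0.14}, {"x": 0, "y": 0, "z": 0, "rx": 0, "ry": 0, "rz": 0.14}, {"x": 0, "y": 0, "z": 0, "rx": 0, "ry": 0, "rz": 0.14}, {"x": 0, "y": 0, "z": 0, "rx": 0, "ry": 0, "rz": 0.14}, {"x": 0, "y": 0, "z": 0, "rx": 0, "ry": 0, "rz": 0.14}, {"x": 0, "y": 0, "z": 0, "rx": 0, "ry": 0, "rz": 0.14}, {"x": 0, "y": 0, "z": 0, "rx": 0, "ry": 0, "rz": 0.14}]}}

```text
time_s: 48.8
ee_pos: [316.8, -280.8, 209.9]
ee_rot: [-179.9, -0.1, 90.4]
force: [-0.1, 0.8, -0.1]
gripper_width: 36.2
gripper_force: 0.0
```

{"fn": "move_arm", "kwargs": {"plan": [{"x": 0, "y": 0, "z": 0, "rx": 0, "ry": 0, "rz": 0.14}, {"x": 0, "y": 0, "z": 0, "rx": 0, "ry": 0, "rz": 0.14}, {"x": 0, "y": 0, "z": 0, "rx": 0, "ry": 0, "rz": 0.14}, {"x": 0, "y": 0, "z": 0, "rx": 0, "ry": 0, "rz": 0.14}, {"x": 0, "y": 0, "z": 0, "rx": 0, "ry": 0, "rz": 0.14}, {"x": 0, "y": 0, "z": 0, "rx": 0, "ry": 0, "rz": 0.14}, {"x": 0, "y": 0, "z": 0, "rx": 0, "ry": 0, "rz": 0.14}, {"x": 0, "y": 0, "z": 0, "rx": 0, "ry": 0, "rz": 0.14}, {"x": 0, "y": 0, "z": 0, "rx": 0, "ry": 0, "rz": 0.14}, {"x": 0, "y": 0, "z": 0, "rx": 0, "ry": 0, "rz": 0.14}]}}

```text
time_s: 49.8
ee_pos: [316.8, -280.8, 209.9]
ee_rot: [-179.9, 0.1, 10.2]
force: [-0.3, 0.0, 0.4]
gripper_width: 36.7
gripper_force: 0.0
```

{"fn": "move_arm", "kwargs": {"plan": [{"x": 0, "y": 0, "z": 0, "rx": 0, "ry": 0, "rz": 0.14}, {"x": 0, "y": 0, "z": 0, "rx": 0, "ry": 0, "rz": 0.14}, {"x": 0, "y": 0, "z": 0, "rx": 0, "ry": 0, "rz": 0.06}, {"x": 0, "y": 0, "z": 0, "rx": 0, "ry": 0, "rz": 0}, {"x": 0, "y": 0, "z": 0, "rx": 0, "ry": 0, "rz": 0}]}}

```text
time_s: 50.3
ee_pos: [317.0, -281.0, 210.1]
ee_rot: [-180.0, 0.0, -8.9]
force: [-0.8, -0.4, 0.8]
gripper_width: 36.4
gripper_force: 0.0
```

```bash
sed -i "s/'lidA_mark'/'lidB_mark'/" mk.py; python3 mk.py; python3 rel.py; python3 -c "
from h import *
f=grab_frame('wrist')
for n in ('lidB_bar','lidB_mark'): print(n,[(round(l['p'],2),depth(f,l['point'])) for l in landmark_of('wrist',n)[:2]])
go([317.3,-281.2,100],-9.2)"
```

```text
[ 317.06 -281.08  210.23] [ 0.14  1.04 -0.32]
net [array([ 382.1 , -288.16,   38.  ])]
cap ((425.53448486328125, -299.3421936035156), 18.995824813842773)
[ 317.13619439 -281.14248223  210.32931222] 36.420674306966205
lid rel tip: x [-139.6 -138.7  -35.1  -33.8  -32.7] y [-39.3 -38.6  39.4  40.1] 5275
-35 [-33.7 -32.6]
-25 [-32.7 -32.6]
25 [-32.9 -32.9]
35 [-32.9 -32.9]
shift [109.9   0.7  -0. ] turn [-0.  0.  0.]
lidB_bar [(0.69, array([ 303.72560236, -287.03220438,   37.97849216]))]
lidB_mark [(0.72, array([ 379.98807695, -288.62553759,   38.28890131]))]
shift [ 1.000e-01 -0.000e+00  1.104e+02] turn [0.    0.    0.005]
```

{"fn": "move_arm", "kwargs": {"plan": [{"x": 0, "y": 0, "z": 20, "rx": 0, "ry": 0, "rz": 0.005}, {"x": 0, "y": 0, "z": 30, "rx": 0, "ry": 0, "rz": 0}, {"x": 0, "y": 0, "z": 30, "rx": 0, "ry": 0, "rz": 0}, {"x": 0, "y": 0, "z": 20, "rx": 0, "ry": 0, "rz": 0}, {"x": 0, "y": 0, "z": 11, "rx": 0, "ry": 0, "rz": 0}, {"x": 0, "y": 0, "z": 0, "rx": 0, "ry": 0, "rz": 0}, {"x": 0, "y": 0, "z": 0, "rx": 0, "ry": 0, "rz": 0}]}}

```text
time_s: 51.3
ee_pos: [317.5, -281.5, 99.7]
ee_rot: [180.0, -0.0, -9.2]
force: [0.7, -0.8, -0.4]
gripper_width: 36.5
gripper_force: 0.0
```

{"fn": "move_arm", "kwargs": {"plan": [{"x": 0, "y": 0, "z": 0, "rx": 0, "ry": 0, "rz": 0}, {"x": 0, "y": 0, "z": 0, "rx": 0, "ry": 0, "rz": 0}, {"x": 0, "y": 0, "z": 0, "rx": 0, "ry": 0, "rz": 0}, {"x": 0, "y": 0, "z": 0, "rx": 0, "ry": 0, "rz": 0}, {"x": 0, "y": 0, "z": 0, "rx": 0, "ry": 0, "rz": 0}, {"x": 0, "y": 0, "z": 0, "rx": 0, "ry": 0, "rz": 0}, {"x": 0, "y": 0, "z": 0, "rx": 0, "ry": 0, "rz": 0}, {"x": 0, "y": 0, "z": 0, "rx": 0, "ry": 0, "rz": 0}], "grip": 0}}

```text
time_s: 52.1
ee_pos: [317.4, -281.4, 99.7]
ee_rot: [180.0, -0.0, -9.2]
force: [-1.1, -0.5, 5.0]
gripper_width: 8.5
gripper_force: 45.0
```

```bash
python3 mk.py; python3 rel.py
```

```text
[ 317.37 -281.4    99.73] [-0.74  0.55  4.5 ]
0.74 [ 11   7  19  20 174] [259.05 130.28] [ 381.75 -291.9    38.  ]
0.74 [18 14  6  5 22] [259.32 130.14] [ 381.82 -292.12   38.  ]
0.55 [21 19  4  3  6] [264.5   43.33] [ 441.24 -305.55   38.  ]
0.55 [29 18  8  7 19] [274.47  43.58] [ 439.95 -312.54   38.  ]
0.55 [19 23  4  2  5] [262.2  46.4] [ 439.53 -303.61   38.  ]
0.55 [ 7 24  4  3  5] [250.4  48.2] [ 439.72 -295.08   38.  ]
0.55 [34 26  3  5  7] [276.86  51.14] [ 434.76 -313.5    38.  ]
0.55 [29 30  3  3  4] [272.    53.75] [ 433.61 -309.8    38.  ]
net [array([ 381.04, -290.5 ,   38.  ])]
cap ((425.5542297363281, -298.77264404296875), 18.693038940429688)
[ 317.36674541 -281.39094321   99.72232955] 8.775376152466407
lid rel tip: x [-127.8 -125.8  -35.2  -33.8  -33. ] y [-40.1 -39.4  38.7  39.4] 9525
-35 [-33.8 -33. ]
-25 [-33.8 -33.1]
25 [-33.1 -33. ]
35 [-33.7 -33. ]
shift [109.6  -0.1   0. ] turn [ 0. -0. -0.]
```

{"fn": "move_arm", "kwargs": {"plan": [{"x": 3, "y": 0, "z": -0.4, "rx": 0, "ry": 0, "rz": 0}, {"x": 6, "y": 0, "z": 0, "rx": 0, "ry": 0, "rz": 0}, {"x": 7, "y": -0.1, "z": 0, "rx": 0, "ry": 0, "rz": 0}, {"x": 8, "y": -0.1, "z": 0, "rx": 0, "ry": 0, "rz": 0}, {"x": 8, "y": 0, "z": 0, "rx": 0, "ry": 0, "rz": 0}, {"x": 7, "y": 0, "z": 0, "rx": 0, "ry": 0, "rz": 0}, {"x": 4, "y": 0, "z": 0, "rx": 0, "ry": 0, "rz": 0}, {"x": 1.3, "y": 0, "z": 0, "rx": 0, "ry": 0, "rz": 0}, {"x": 0, "y": 0, "z": -0.3, "rx": 0, "ry": 0, "rz": 0}, {"x": 0, "y": 0, "z": 0, "rx": 0, "ry": 0, "rz": 0}]}}

```text
time_s: 53.25
ee_pos: [361.1, -287.9, 99.8]
ee_rot: [-180.0, 0.0, -9.2]
force: [-0.1, 0.4, 0.6]
gripper_width: 9.0
gripper_force: 45.0
```

```bash
python3 rel.py;python3 -c "
from h import *
print(state()['force'])"
```

```text
[ 361.10281033 -287.94974379   99.76731893] 8.950820749457677
lid rel tip: x [-84.3 -82.7   7.5  10.4  11.2] y [-39.6 -39.1  39.5  40. ] 6074
-35 [ 9.7 11.1]
-25 [ 9.7 11.1]
25 [ 9.8 11.2]
35 [ 9.8 11.2]
shift [65.4  0.4 -0. ] turn [-0.  0. -0.]
[ 0.35387518 -0.9667254  -1.95842564]
```

Lid B is aligned, with its end 11.2 mm past the tip against 11 ideal. I'll release it and punch.

{"fn": "move_arm", "kwargs": {"plan": [{"x": 0, "y": 0, "z": 0, "rx": 0, "ry": 0, "rz": 0}, {"x": 0, "y": 0, "z": 0, "rx": 0, "ry": 0, "rz": 0}, {"x": 0, "y": 0, "z": 0, "rx": 0, "ry": 0, "rz": 0}, {"x": 0, "y": 0, "z": 0, "rx": 0, "ry": 0, "rz": 0}, {"x": 0, "y": 0, "z": 0, "rx": 0, "ry": 0, "rz": 0}, {"x": 0, "y": 0, "z": -5, "rx": 0, "ry": 0, "rz": 0}, {"x": 0, "y": 0, "z": -15, "rx": 0, "ry": 0, "rz": 0}, {"x": 0, "y": 0, "z": -25, "rx": 0, "ry": 0, "rz": 0}, {"x": 0, "y": 0, "z": -25, "rx": 0, "ry": 0, "rz": 0}, {"x": 0, "y": 0, "z": 0, "rx": 0, "ry": 0, "rz": 0}], "grip": 0.4}}

```text
time_s: 54.3
ee_pos: [362.8, -289.6, 173.5]
ee_rot: [179.8, -0.4, -9.2]
force: [-0.5, -0.3, 0.4]
gripper_width: 36.8
gripper_force: 0.0
```

```bash
python3 rel.py
```

```text
[ 361.78752706 -288.81613078  171.69806223] 36.56799560428867
lid rel tip: x [-137.1 -135.7    5.7    9.7   10.7] y [-39.5 -38.8  39.1  39.8] 6297
-35 [ 9.7 10.7]
-25 [ 9.7 10.7]
25 [ 9.7 10.7]
35 [ 9.8 10.8]
shift [64.6 -0.3  0.2] turn [ 0. -0. -0.]
```

{"fn": "move_arm", "kwargs": {"plan": [{"x": 20, "y": 0, "z": 0, "rx": 0, "ry": 0, "rz": 0}, {"x": 20, "y": 0, "z": 0, "rx": 0, "ry": 0, "rz": 0}, {"x": 15, "y": 0, "z": 0, "rx": 0, "ry": 0, "rz": 0}, {"x": 10.2, "y": 0, "z": 0, "rx": 0, "ry": 0, "rz": 0}, {"x": 0, "y": 0, "z": 0, "rx": 0, "ry": 0, "rz": 0}, {"x": 0, "y": 0, "z": 0, "rx": 0, "ry": 0, "rz": 0}, {"x": 0, "y": 0, "z": 15, "rx": 0, "ry": 0, "rz": 0}, {"x": 0, "y": 0, "z": 15, "rx": 0, "ry": 0, "rz": 0}, {"x": 0, "y": 0, "z": 0, "rx": 0, "ry": 0, "rz": 0}, {"x": 0, "y": 0, "z": 0, "rx": 0, "ry": 0, "rz": 0}], "grip": 0}}

```text
time_s: 55.35
ee_pos: [424.8, -298.5, 140.3]
ee_rot: [-180.0, 0.0, -9.3]
force: [0.1, -0.6, 0.2]
gripper_width: 0.4
gripper_force: 0.0
```

{"fn": "move_arm", "kwargs": {"plan": [{"x": 0, "y": 0, "z": 4, "rx": 0, "ry": 0, "rz": 0}, {"x": 0, "y": 0, "z": 3, "rx": 0, "ry": 0, "rz": 0}, {"x": 0, "y": 0, "z": 3, "rx": 0, "ry": 0, "rz": 0}, {"x": 0, "y": 0, "z": 3, "rx": 0, "ry": 0, "rz": 0}, {"x": 0, "y": 0, "z": 3, "rx": 0, "ry": 0, "rz": 0}, {"x": 0, "y": 0, "z": 3, "rx": 0, "ry": 0, "rz": 0}, {"x": 0, "y": 0, "z": 3, "rx": 0, "ry": 0, "rz": 0}, {"x": 0, "y": 0, "z": 0.6, "rx": 0, "ry": 0, "rz": 0}, {"x": 0, "y": 0, "z": 0, "rx": 0, "ry": 0, "rz": 0}, {"x": 0, "y": 0, "z": 0, "rx": 0, "ry": 0, "rz": 0}]}}

```text
time_s: 56.35
ee_pos: [425.6, -298.9, 118.0]
ee_rot: [180.0, -0.0, -9.2]
force: [-1.1, 0.2, 5.7]
gripper_width: 0.3
gripper_force: 2.7
```

{"fn": "move_arm", "kwargs": {"plan": [{"x": 0, "y": 0, "z": 0.6, "rx": 0, "ry": 0, "rz": 0}, {"x": 0, "y": 0, "z": 0.6, "rx": 0, "ry": 0, "rz": 0}, {"x": 0, "y": 0, "z": 0, "rx": 0, "ry": 0, "rz": 0}, {"x": 0, "y": 0, "z": 0, "rx": 0, "ry": 0, "rz": 0}]}}

```text
time_s: 56.75
ee_pos: [425.6, -298.9, 117.7]
ee_rot: [180.0, -0.1, -9.2]
force: [-1.9, 0.6, 11.4]
gripper_width: 0.4
gripper_force: 5.6
```

Punched: firm contact at 11 N. Now I raise, go back over the handle, regrip and withdraw.

{"fn": "move_arm", "kwargs": {"plan": [{"x": 0, "y": 0, "z": -4, "rx": 0, "ry": 0, "rz": 0}, {"x": 0, "y": 0, "z": -10, "rx": 0, "ry": 0, "rz": 0}, {"x": 0, "y": 0, "z": -20, "rx": 0, "ry": 0, "rz": 0}, {"x": 0, "y": 0, "z": -20, "rx": 0, "ry": 0, "rz": 0}, {"x": -13, "y": 0, "z": 0, "rx": 0, "ry": 0, "rz": 0}, {"x": -20, "y": 0, "z": 0, "rx": 0, "ry": 0, "rz": 0}, {"x": -20, "y": 0, "z": 0, "rx": 0, "ry": 0, "rz": 0}, {"x": -11, "y": 0, "z": 0, "rx": 0, "ry": 0, "rz": 0}, {"x": 0, "y": 0, "z": 0, "rx": 0, "ry": 0, "rz": 0}, {"x": 0, "y": 0, "z": 0, "rx": 0, "ry": 0, "rz": 0}]}}

```text
time_s: 57.75
ee_pos: [362.2, -288.4, 170.2]
ee_rot: [-180.0, -0.0, -9.3]
force: [-0.5, 0.0, -0.2]
gripper_width: 1.0
gripper_force: 0.0
```

{"fn": "move_arm", "kwargs": {"plan": [{"x": 0, "y": 0, "z": 0, "rx": 0, "ry": 0, "rz": 0}, {"x": 0, "y": 0, "z": 0, "rx": 0, "ry": 0, "rz": 0}, {"x": 0, "y": 0, "z": 5, "rx": 0, "ry": 0, "rz": 0}, {"x": 0, "y": 0, "z": 15, "rx": 0, "ry": 0, "rz": 0}, {"x": 0, "y": 0, "z": 20, "rx": 0, "ry": 0, "rz": 0}, {"x": 0, "y": 0, "z": 20, "rx": 0, "ry": 0, "rz": 0}, {"x": 0, "y": 0, "z": 13, "rx": 0, "ry": 0, "rz": 0}, {"x": 0, "y": 0, "z": 0, "rx": 0, "ry": 0, "rz": 0}, {"x": 0, "y": 0, "z": 0, "rx": 0, "ry": 0, "rz": 0}], "grip": 0.45}}

```text
time_s: 58.65
ee_pos: [362.4, -288.4, 97.3]
ee_rot: [-180.0, 0.0, -9.2]
force: [0.4, -0.0, 0.2]
gripper_width: 41.2
gripper_force: 0.0
```

{"fn": "move_arm", "kwargs": {"plan": [{"x": 0, "y": 0, "z": 0, "rx": 0, "ry": 0, "rz": 0}, {"x": 0, "y": 0, "z": 0, "rx": 0, "ry": 0, "rz": 0}, {"x": 0, "y": 0, "z": 0, "rx": 0, "ry": 0, "rz": 0}, {"x": 0, "y": 0, "z": 0, "rx": 0, "ry": 0, "rz": 0}, {"x": 0, "y": 0, "z": 0, "rx": 0, "ry": 0, "rz": 0}, {"x": 0, "y": 0, "z": 0, "rx": 0, "ry": 0, "rz": 0}, {"x": 0, "y": 0, "z": 0, "rx": 0, "ry": 0, "rz": 0}, {"x": 0, "y": 0, "z": 0, "rx": 0, "ry": 0, "rz": 0}], "grip": 0}}

```text
time_s: 59.45
ee_pos: [362.3, -288.4, 97.6]
ee_rot: [180.0, -0.0, -9.2]
force: [0.3, 1.2, 3.5]
gripper_width: 8.9
gripper_force: 45.0
```

{"fn": "move_arm", "kwargs": {"plan": [{"x": 0, "y": 0, "z": -1.5, "rx": 0, "ry": 0, "rz": 0}, {"x": 0, "y": 0, "z": -1.5, "rx": 0, "ry": 0, "rz": 0}, {"x": -10, "y": 0, "z": 0, "rx": 0, "ry": 0, "rz": 0}, {"x": -20, "y": 0, "z": 0, "rx": 0, "ry": 0, "rz": 0}, {"x": -20, "y": 0, "z": 0, "rx": 0, "ry": 0, "rz": 0}, {"x": -20, "y": 0, "z": 0, "rx": 0, "ry": 0, "rz": 0}, {"x": -20, "y": 0, "z": 0, "rx": 0, "ry": 0, "rz": 0}, {"x": -5, "y": 0, "z": -10, "rx": 0, "ry": 0, "rz": 0}, {"x": 0, "y": 0, "z": -25, "rx": 0, "ry": 0, "rz": 0}, {"x": 0, "y": 0, "z": -25, "rx": 0, "ry": 0, "rz": 0}]}}

```text
time_s: 60.45
ee_pos: [268.2, -273.0, 161.5]
ee_rot: [-180.0, -0.0, -9.3]
force: [0.8, -0.9, -2.3]
gripper_width: 8.7
gripper_force: 45.0
```

{"fn": "move_arm", "kwargs": {"plan": [{"x": 0, "y": 0, "z": -25, "rx": 0, "ry": 0, "rz": 0}, {"x": 0, "y": 0, "z": -25, "rx": 0, "ry": 0, "rz": 0}, {"x": 0, "y": 0, "z": -10, "rx": 0, "ry": 0, "rz": -0.08}, {"x": 0, "y": 0, "z": 0, "rx": 0, "ry": 0, "rz": -0.08}, {"x": 0, "y": 0, "z": 0, "rx": 0, "ry": 0, "rz": 0}, {"x": 0, "y": 0, "z": 0, "rx": 0, "ry": 0, "rz": 0}]}}

```text
time_s: 61.05
ee_pos: [268.4, -273.0, 220.6]
ee_rot: [180.0, -0.0, -0.2]
force: [0.5, -0.8, -1.3]
gripper_width: 9.0
gripper_force: 45.0
```

```bash
python3 tr.py; python3 -c "
from h import *
f=grab_frame('scene')
for n in ('lidA_bar','lidA'): print(n,[(round(l['p'],2),depth(f,l['point'])) for l in landmark_of('scene',n)[:3]])"
```

```text
scene 0.66 rim rect ((443.1337585449219, 273.7109680175781), (320.427978515625, 193.64447021484375), 89.82972717285156) 690
side 0.72 rim rect ((438.8829345703125, 272.81549072265625), (191.756591796875, 324.66864013671875), 0.36798521876335144) 614
[ 268.3 -273.   220.2] [-180.     0.    -0.1] 9.059960312436377 61.25
shift [ 170.5 -646.3   -9.7] turn [-0.  0. -0.]
lidA_bar [(0.86, array([440.00582331, 372.62277674,  63.38253125])), (0.78, array([185.7712704 , 294.00240277,   8.24051407])), (0.55, array([650.90977334, 408.79886897,  19.9746219 ]))]
lidA [(0.89, array([452.6431186 , 375.15207477,  12.07789238])), (0.77, array([227.23765853, 319.07428175,   4.63421925]))]
```

{"fn": "move_arm", "kwargs": {"plan": [{"x": 10, "y": -25, "z": 0, "rx": 0, "ry": 0, "rz": 0}, {"x": 17, "y": -44, "z": 0, "rx": 0, "ry": 0, "rz": 0}, {"x": 17, "y": -44, "z": 0, "rx": 0, "ry": 0, "rz": 0}, {"x": 17, "y": -44, "z": 0, "rx": 0, "ry": 0, "rz": 0}, {"x": 17, "y": -44, "z": 0, "rx": 0, "ry": 0, "rz": 0}, {"x": 17, "y": -44, "z": 0, "rx": 0, "ry": 0, "rz": 0}, {"x": 17, "y": -44, "z": 0, "rx": 0, "ry": 0, "rz": 0}, {"x": 17, "y": -44, "z": 0, "rx": 0, "ry": 0, "rz": 0}, {"x": 17, "y": -44, "z": 0, "rx": 0, "ry": 0, "rz": 0}, {"x": 17, "y": -44, "z": 0, "rx": 0, "ry": 0, "rz": 0}]}}

```text
time_s: 62.4
ee_pos: [432.3, 149.8, 220.3]
ee_rot: [180.0, -0.0, -0.0]
force: [1.9, -0.1, -1.5]
gripper_width: 9.0
gripper_force: 45.0
```

{"fn": "move_arm", "kwargs": {"plan": [{"x": 9, "y": -25, "z": 0, "rx": 0, "ry": 0, "rz": 0}, {"x": 0, "y": 0, "z": 0, "rx": 0, "ry": 0, "rz": 0}, {"x": 0, "y": 0, "z": 0, "rx": 0, "ry": 0, "rz": 0}]}}

```text
time_s: 62.7
ee_pos: [440.6, 172.8, 219.8]
ee_rot: [179.9, 0.1, -0.0]
force: [-1.6, -0.7, -0.7]
gripper_width: 9.0
gripper_force: 45.0
```

```bash
python3 tw.py; python3 tr.py | grep -v shift
```

```text
[440.6 172.8 219.8] [179.9   0.1  -0. ] 8.971330917279996 62.7 [ 20.    9.7 103.4  -0.   67.  110.1]
x [(533, np.int64(440)), (529, np.int64(418)), (345, np.int64(190)), (349, np.int64(146)), (477, np.int64(17)), (405, np.int64(16))]
y [(426, np.int64(476)), (430, np.int64(288)), (370, np.int64(34)), (114, np.int64(18)), (366, np.int64(18)), (374, np.int64(3))]
[('tray', 0.56, array([443.3, 269.2,   3.8])), ('lidA_mark', 0.94, array([506.4, 372.6,  13.9]))]
scene 0.72 rim rect ((443.44720458984375, 273.8880920410156), (193.74765014648438, 319.26348876953125), 0.3089478313922882) 588
side 0.92 rim rect ((438.740478515625, 271.5837097167969), (192.08006286621094, 328.5867919921875), 0.18654967844486237) 601
[440.8 171.9 220.5] [180.   -0.   -0.1] 9.10605531858471 63.05
```

{"fn": "move_arm", "kwargs": {"plan": [{"x": 0, "y": 0, "z": 20, "rx": 0, "ry": 0, "rz": 0}, {"x": 0, "y": 0, "z": 35, "rx": 0, "ry": 0, "rz": 0}, {"x": 0, "y": 0, "z": 35, "rx": 0, "ry": 0, "rz": 0}, {"x": 0, "y": 0, "z": 30, "rx": 0, "ry": 0, "rz": 0}, {"x": 0, "y": 0, "z": 15, "rx": 0, "ry": 0, "rz": 0}, {"x": 0, "y": 0, "z": 7, "rx": 0, "ry": 0, "rz": 0}, {"x": 0, "y": 0, "z": 0, "rx": 0, "ry": 0, "rz": 0}, {"x": 0, "y": 0, "z": 0, "rx": 0, "ry": 0, "rz": 0}]}}

```text
time_s: 63.85
ee_pos: [441.7, 172.8, 79.2]
ee_rot: [-180.0, -0.1, -0.1]
force: [-0.3, 0.2, -2.0]
gripper_width: 9.0
gripper_force: 45.0
```

{"fn": "move_arm", "kwargs": {"plan": [{"x": 0, "y": 0, "z": 1.5, "rx": 0, "ry": 0, "rz": 0}, {"x": 0, "y": 0, "z": 1.5, "rx": 0, "ry": 0, "rz": 0}, {"x": 0, "y": 0, "z": 1, "rx": 0, "ry": 0, "rz": 0}, {"x": 0, "y": 0, "z": 0, "rx": 0, "ry": 0, "rz": 0}, {"x": 0, "y": 0, "z": 0, "rx": 0, "ry": 0, "rz": 0}]}}

```text
time_s: 64.35
ee_pos: [441.0, 172.7, 74.4]
ee_rot: [180.0, -0.0, -0.1]
force: [-0.4, 0.1, -0.8]
gripper_width: 9.1
gripper_force: 45.0
```

{"fn": "move_arm", "kwargs": {"plan": [{"x": 0, "y": 0, "z": 1, "rx": 0, "ry": 0, "rz": 0}, {"x": 0, "y": 0, "z": 0.5, "rx": 0, "ry": 0, "rz": 0}, {"x": 0, "y": 0, "z": 0, "rx": 0, "ry": 0, "rz": 0}, {"x": 0, "y": 0, "z": 0, "rx": 0, "ry": 0, "rz": 0}]}}

```text
time_s: 64.75
ee_pos: [440.9, 172.7, 72.8]
ee_rot: [180.0, 0.0, -0.1]
force: [-0.1, -0.1, -1.5]
gripper_width: 9.2
gripper_force: 45.0
```

{"fn": "move_arm", "kwargs": {"plan": [{"x": 0, "y": 0, "z": 0, "rx": 0, "ry": 0, "rz": 0}, {"x": 0, "y": 0, "z": 0, "rx": 0, "ry": 0, "rz": 0}, {"x": 0, "y": 0, "z": 0, "rx": 0, "ry": 0, "rz": 0}, {"x": 0, "y": 0, "z": 0, "rx": 0, "ry": 0, "rz": 0}, {"x": 0, "y": 0, "z": 0, "rx": 0, "ry": 0, "rz": 0}, {"x": 0, "y": 0, "z": -10, "rx": 0, "ry": 0, "rz": 0}, {"x": 0, "y": 0, "z": -30, "rx": 0, "ry": 0, "rz": 0}, {"x": 0, "y": 0, "z": -50, "rx": 0, "ry": 0, "rz": 0}, {"x": 0, "y": 0, "z": -50, "rx": 0, "ry": 0, "rz": 0}, {"x": 0, "y": 0, "z": -50, "rx": 0, "ry": 0, "rz": 0}], "grip": 0.45}}

```text
time_s: 65.75
ee_pos: [440.5, 172.6, 265.6]
ee_rot: [-180.0, -0.0, -0.1]
force: [1.1, 0.8, 0.9]
gripper_width: 41.0
gripper_force: 0.0
```

{"fn": "move_arm", "kwargs": {"plan": [{"x": 0, "y": 40, "z": 0, "rx": 0, "ry": 0, "rz": 0}, {"x": 0, "y": 40, "z": 0, "rx": 0, "ry": 0, "rz": 0}, {"x": 0, "y": 40, "z": 0, "rx": 0, "ry": 0, "rz": 0}, {"x": 0, "y": 40, "z": 0, "rx": 0, "ry": 0, "rz": 0}, {"x": 0, "y": 0, "z": 0, "rx": 0, "ry": 0, "rz": 0}, {"x": 0, "y": 0, "z": 0, "rx": 0, "ry": 0, "rz": 0}]}}

```text
time_s: 66.35
ee_pos: [440.7, 12.3, 263.5]
ee_rot: [-180.0, -0.1, -0.2]
force: [-0.8, -0.2, 0.1]
gripper_width: 41.4
gripper_force: 0.0
```

```bash
python3 -c "
from h import *
F=[grab_frame(c)['img'] for c in('scene','side')]
cv2.imwrite('pics/fin.png',cv2.resize(np.hstack([F[0][100:380,130:450],F[1][100:380,130:450]])[:,:,::-1],(800,350),interpolation=cv2.INTER_CUBIC))
s=state();print(s['time_s'],s['ee_pos'])"
```

```text
66.45 [440.73835764  13.42984755 263.1829908 ]
```

View pics/fin.png

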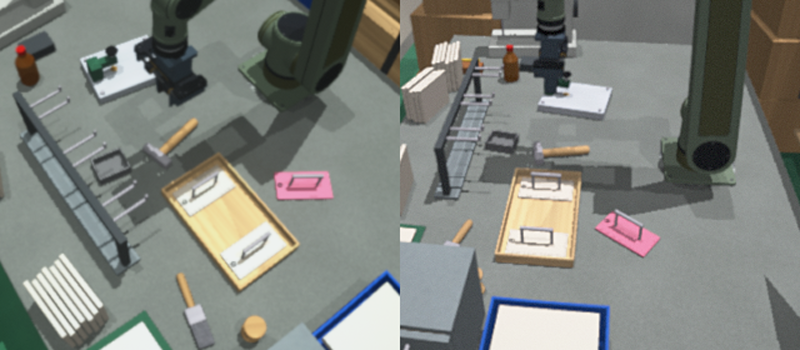

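Both lids lie flat in the tray with handles up, at (205,190) and (252,250) on the left. The rack is empty and the bystanders haven't moved.

```bash
python3 -c "
from workcell import *
print(job_done())"
```

```text
the job is handed in; nothing more can be done
None
```

Job handed in: lids A and B (C was absent) were punched left to right, each within about 1 mm of its mark by my measurements, and lie flat in the tray with handles up; the other things on the bench were left in place, and I got no verdict back.

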